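# Switch off the warming plate and stack its slate boards with cork between

### The job

Lunch is over: first switch the warming plate off by turning its dial fully anticlockwise to the stop, and only then clear all the slate boards off it onto the wooden carrier as one neat stack, centred on the carrier and lying along it, the longest board at the bottom and each one above shorter. Put exactly one cork mat between each board and the next, lying in line with them, with none under the lowest board and none on top; a mat that is not needed stays on the tray. Leave the dial off, and do not disturb the ramekin and the salt cellar beside it.

Things in the scene. Friction and masses are not known exactly. Their poses are not given: they have to be found in the camera images.
- dial (a joint): dial of the warming plate (rad): 0 = off, its anticlockwise end stop seen from above; grows as it is turned clockwise, up to 4.7; stays where it is left (about 0.04 N m of friction)
- dial_grip (a point): point on the dial's upright axis at gripping height, about 73 mm above the table and 37 mm above the ledge it stands on. The grip is a grey upright bar 48 mm long (along this point's x), 14 mm thick (along y) and 32 mm high, its top 7 mm above this point, on a round disc of radius 25 mm whose top is 23 mm below this point. A white mark lies on the bar's -x end
- plate: countertop warming plate, fixed: black housing 290 (x) by 400 (y) mm with a bare metal surface 200 by 390 mm, 42 mm above the table, on its +x part (x -58 to +142 mm); on its -x part, towards the robot, a 36 mm high black ledge carries the dial at x -104, y +100 mm. Origin at the centre of its underside, on the table
- carrier: wooden carrier, fixed: a floor board 250 (x) by 100 (y) mm whose top is 20 mm above the table, with an upright 12 mm end panel 75 mm high at either x end (226 mm free between them); its long sides are open. Origin at the centre of its underside. It stands left or right of the warming plate
- tray: white canteen tray, fixed, 340 (x) by 170 (y) mm, floor 4 mm thick, rim 12 mm high and 6 mm wide; holds the cork mats. Origin at the centre of its underside. It stands on the other side of the warming plate from the carrier
- board_a: dark slate serving board 180 (x) by 52 (y) by 12 (z) mm, about 0.30 kg, lying on the warming plate's metal surface; origin at the centre of its underside, x along its length; the longest
- board_b: dark slate serving board 160 (x) by 52 (y) by 12 (z) mm, about 0.27 kg, lying on the warming plate's metal surface; origin at the centre of its underside, x along its length; may be absent
- board_c: dark slate serving board 140 (x) by 52 (y) by 12 (z) mm, about 0.24 kg, lying on the warming plate's metal surface; origin at the centre of its underside, x along its length; may be absent
- board_d: dark slate serving board 120 (x) by 52 (y) by 12 (z) mm, about 0.20 kg, lying on the warming plate's metal surface; origin at the centre of its underside, x along its length; the shortest
- mat_1: cork mat 120 (x) by 52 (y) by 8 (z) mm, 30 g, lying on the tray; origin at the centre of its underside, x along its length. The three mats are alike
- mat_2: cork mat 120 (x) by 52 (y) by 8 (z) mm, 30 g, lying on the tray; origin at the centre of its underside, x along its length. The three mats are alike
- mat_3: cork mat 120 (x) by 52 (y) by 8 (z) mm, 30 g, lying on the tray; origin at the centre of its underside, x along its length. The three mats are alike
- ramekin: bystander: white ceramic ramekin, 42 mm high, rim radius 35 mm, standing on the warming plate's ledge; origin at the centre of its underside
- salt: bystander: small steel salt cellar, 52 mm high, radius 22 mm, standing on the warming plate's ledge between the ramekin and the dial; origin at the centre of its underside

How it is judged:
On the way, in this order (a step that is already met when the one before it is completed fails the run):
1. the dial is turned off, fully anticlockwise (value of joint dial below 0.08 rad), for 0.2 s.
2. the longest board lies on the carrier's floor (horizontal distance between board_a and carrier below 0.02 m and angle between the x axis of board_a and the x axis of carrier, either way round below 0.2 rad and z of board_a in the frame of carrier between 0.015 and 0.025 m), for 0.2 s.
At the end, for the whole second after the job is handed in: Dial within 0.08 rad of off. All boards at rest in one stack on the carrier, longest lowest, each higher one shorter, exactly one cork mat in each gap, none below or on top; boards and mats centred within 20 mm and in line within 0.2 rad. Spare mat on the tray (all of step 2 and value of joint dial below 0.08 rad and angle between each of board_a, board_b, board_c, board_d's own z axis and vertical below 0.08 rad and linear speed of each of board_a, board_b, board_c, board_d below 0.02 m/s and horizontal distance between each of board_b, board_c, board_d and carrier below 0.02 m and angle between the x axis of each of board_b, board_c, board_d and the x axis of carrier, either way round below 0.2 rad and z of each of board_b, board_c, board_d in the frame of board_a above 0.0175 m and z of each of board_c, board_d in the frame of board_b above 0.0175 m and z of board_d in the frame of board_c above 0.0175 m and z of board_d in the frame of carrier below 0.085 m and ((horizontal distance between mat_1 and carrier below 0.02 m and angle between the x axis of mat_1 and the x axis of carrier, either way round below 0.2 rad and angle between mat_1's own z axis and vertical below 0.08 rad and linear speed of mat_1 below 0.02 m/s and z of mat_1 in the frame of board_a above 0.008 m and z of mat_1 in the frame of board_d below -0.004 m) or (x of mat_1 in the frame of tray between -0.165 and 0.165 m and y of mat_1 in the frame of tray between -0.08 and 0.08 m and z of mat_1 in the frame of tray below 0.016 m and linear speed of mat_1 below 0.02 m/s)) and ((horizontal distance between mat_2 and carrier below 0.02 m and angle between the x axis of mat_2 and the x axis of carrier, either way round below 0.2 rad and angle between mat_2's own z axis and vertical below 0.08 rad and linear speed of mat_2 below 0.02 m/s and z of mat_2 in the frame of board_a above 0.008 m and z of mat_2 in the frame of board_d below -0.004 m) or (x of mat_2 in the frame of tray between -0.165 and 0.165 m and y of mat_2 in the frame of tray between -0.08 and 0.08 m and z of mat_2 in the frame of tray below 0.016 m and linear speed of mat_2 below 0.02 m/s)) and ((horizontal distance between mat_3 and carrier below 0.02 m and angle between the x axis of mat_3 and the x axis of carrier, either way round below 0.2 rad and angle between mat_3's own z axis and vertical below 0.08 rad and linear speed of mat_3 below 0.02 m/s and z of mat_3 in the frame of board_a above 0.008 m and z of mat_3 in the frame of board_d below -0.004 m) or (x of mat_3 in the frame of tray between -0.165 and 0.165 m and y of mat_3 in the frame of tray between -0.08 and 0.08 m and z of mat_3 in the frame of tray below 0.016 m and linear speed of mat_3 below 0.02 m/s)) and (horizontal distance between mat_1 and mat_2 above 0.09 m or z of mat_1 in the frame of mat_2 above 0.014 m or z of mat_1 in the frame of mat_2 below -0.014 m) and (horizontal distance between mat_1 and mat_3 above 0.09 m or z of mat_1 in the frame of mat_3 above 0.014 m or z of mat_1 in the frame of mat_3 below -0.014 m) and (horizontal distance between mat_2 and mat_3 above 0.09 m or z of mat_2 in the frame of mat_3 above 0.014 m or z of mat_2 in the frame of mat_3 below -0.014 m)); the robot touches nothing.
It fails at once if the ramekin is moved more than 40 mm (distance of ramekin from where it was at the start of the episode above 0.04 m).
It fails at once if the salt is moved more than 40 mm (distance of salt from where it was at the start of the episode above 0.04 m).
Of board_b, board_c only 1 to 2 are there at a start; the rules pass over those that are not, and their reading is None.
At some moment in a run one of board_d may be knocked a few centimetres aside while the robot is not near it.
Once in a run the grip may slacken for a moment while it holds something.
It also fails if it takes over 210 s, if anything falls off the work surface, if the arm or the gripper's body presses on something with over 40 N, if the wrist force passes 120 N, or if a joint passes its speed limit or range.

### The arm

A 7-joint arm with a two-finger parallel gripper is mounted at the origin on the work surface. World frame = base frame: x ahead of the robot, y to its left, z up, the work surface at z = 0. Lengths are in m, angles in rad, forces in N, time in s.
With the tool pointing down it reaches from about 0.425 to 1.025 m from the base axis. Payload 9.4 kg.
Tool frame: the origin (TCP) lies at the very end of the fingers, on their centre line; the grasp point (between the pads) lies 19 mm behind it (robot.grasp_offset is the distance from the TCP to the grasp point, in m); z points along the fingers, y is the direction in which the jaws open and shut (so a half turn about z gives the same grasp; the last joint's range is limited). The gripper opens to 93 mm and grips with 3 to 60 N. Pads are 15 mm wide; open, the fingers measure 128 mm over their backs; the gripper's body (75 mm by 188 mm) begins 65 mm behind the grasp point.
Start: joints at [1.178, 0.599, -0.003, 1.599, 0.002, 0.943, -0.08], TCP at [0.225, -0.689, 0.219] pointing down, gripper open.
Joint ranges: [-2.57, 2.57], [-0.35, 1.97], [-1.29, 1.29], [0.11, 2.56], [-1.05, 4.19], [0.11, 1.86], [-2.63, 2.63]. Speed limits (rad/s): [2.22, 2.22, 3.01, 3.01, 3.14, 3.14, 3.14].

### API

Orientations are given as a unit quaternion [w, x, y, z].
In Python, from plant import robot gives the robot as it stands. The module is installed in compiled form; this text tells all that it offers.
- The arm moves only by the tool step_arm, never from a script. Its argument "moves" is a list of rows, each an object of numbers: "dx", "dy", "dz": the shift along the tool's x, y, z in mm; "ax", "ay", "az": the turn, a rotation vector about the tool's x, y, z in rad. In form: [{"dx": .., "dy": .., "dz": .., "ax": .., "ay": .., "az": ..}, ...]. A call has 1 to 5 rows; each row shifts and turns the commanded pose from where the row before left it, along the tool's axes as they then stand; what a row does not reach is not made up. A row lasts 1/8 s, in which the tool goes at most 62.5 mm and 10.7 degrees, less where a joint would pass 70% of its speed; a pose out of reach is approached as far as the arm can. A call is refused whole if a number of a shift passes 62.5 or a number of a turn 0.188, either way. A call with a gripper value outside its range is refused whole. "hand" is the opening in per cent of the stroke, from 0 (shut) to 100 (fully open), set as the call begins (left out, the last holds). The fingers move at their own pace and stop on an object; "grip_force" is the grip in N (left out, the last holds). Time passes only in rows, so rows that do not move let the fingers close. It gives the time, the measured TCP pose, the force and the opening at its end, in the units of the state.
- robot.sense(): the state, without advancing time (a new reading comes with each control period).
- robot.get_image(name): name is "scene" or "top"; returns (picture, depth): 400x640x3 uint8, blue, green, red; 400x640 float32, m along the optical axis (not along the pixel's ray), 0 where there is no reading.
- robot.camera_params(name): a dict with "fx", "fy", "cx", "cy" (pixels), "R" (3x3) and "t" (3): a world point X has camera coordinates R X + t. Camera axes: x right, y down, z forward; pixel columns grow to the right and rows downward; lengths in m; the calibration is good to about 2 mm. A picture is of the moment at which its call begins. camera_params takes no time and is no camera call.
- robot.sign_off(): hands the job in, once; it reports no verdict.
The state is a dict: "time": time; "qpos": joint angles; "joint_velocities": joint speeds; "joint_torque": joint torques, N m; "tcp_pos": TCP position; "tool_rot": TCP orientation; "force": force on the tool from outside, world axes, zero at the start; "wrist_torque": the same for the moment, N m; "opening": opening from 0.0 (shut) to 1.0 (fully open).
Only numpy, scipy, OpenCV 4.12 (cv2) and the standard library are available. Lean on these libraries where they do the work, as an engineer would, in place of code of your own. Each camera call takes 0.05 s, during which the arm holds its last target.

## Working session

There is one attempt and no reset: what is moved stays moved. The work goes in short steps, Python scripts to look and compute and a tool call to move; the robot and the scene stay as the last step left them, time stands still between calls to the robot, and variables do not carry over. Pictures are saved under pics/ and viewed, and the job is handed in when it is done.

Besides the shell and the picture viewer there is one more tool, called after ">>>" as name(argument=value, ...), one argument or row to a line, values as JSON. step_arm: Moves the arm, as the interface text tells. Its arguments: {"type":"object","properties":{"moves":{"type":"array"},"hand":{"type":"number"},"grip_force":{"type":"number"}},"required":["moves"]}

```bash
mkdir -p pics
cat > h.py <<'E'
from plant import robot
import numpy as np, cv2
def snap(cam,name,box=None,scale=1):
    im,d=robot.get_image(cam)
    np.save(f'pics/{name}_d.npy',d); np.save(f'pics/{name}_i.npy',im)
    o=im if box is None else im[box[1]:box[3],box[0]:box[2]]
    o=cv2.resize(o,None,fx=scale,fy=scale,interpolation=cv2.INTER_CUBIC)
    cv2.imwrite(f'pics/{name}.png',o); return im,d
def world(cam,d,u,v,z=None):
    p=robot.camera_params(cam);R=np.array(p['R']);t=np.array(p['t'])
    ray=np.array([(u-p['cx'])/p['fx'],(v-p['cy'])/p['fy'],1.])
    if z is None: return R.T@(ray*d[int(round(v)),int(round(u))]-t)
    o=-R.T@t; r=R.T@ray
    return o+r*(z-o[2])/r[2]
def px(cam,X):
    p=robot.camera_params(cam);c=np.array(p['R'])@np.array(X)+np.array(p['t'])
    return p['fx']*c[0]/c[2]+p['cx'],p['fy']*c[1]/c[2]+p['cy']
E
python3 - <<'E'
from h import *
snap('top','t0'); snap('scene','s0')
s=robot.sense(); print(s['time'],s['tcp_pos'],s['tool_rot'],s['opening'],robot.grasp_offset)
for c in('top','scene'):
    p=robot.camera_params(c);print(c,p)
E
```

```text
0.1 [ 0.2249865  -0.68877567  0.21787664] [-6.33151480e-04  9.87557725e-01  1.57255544e-01 -1.78602319e-04] 0.9979684537422934 0.0188
top {'fx': 509.868995928282, 'fy': 509.868995928282, 'cx': 308.25991926667507, 'cy': 206.7803362176949, 'R': array([[ 0.02854648, -0.99948432,  0.01470368],
       [-0.9908844 , -0.03023213, -0.13127877],
       [ 0.1316556 , -0.0108221 , -0.99123644]]), 't': array([-0.02720051,  0.53522146,  1.28247608])}
scene {'fx': 461.82605735774604, 'fy': 461.82605735774604, 'cx': 309.2061837920318, 'cy': 198.56583000104413, 'R': array([[ 0.74280553,  0.66949666, -0.00376409],
       [ 0.44147784, -0.49403018, -0.74902035],
       [-0.5033262 ,  0.5547147 , -0.66253629]]), 't': array([-0.38958796, -0.1850351 ,  1.50518632])}
```

View pics/t0.png

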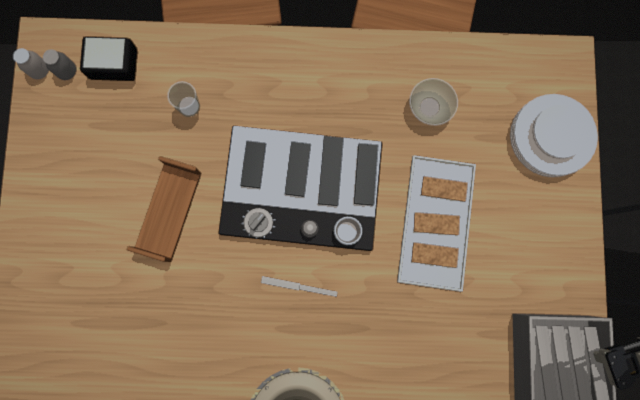

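View pics/s0.png

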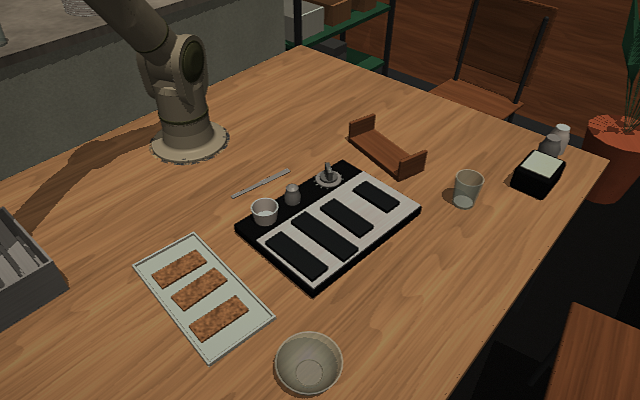

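The top view shows four boards at (254,165), (298,168), (331,170) and (366,174), the dial at (258,221), the salt at (310,229), the ramekin at (347,231), the carrier at (166,210), and three mats at (444,189), (437,223) and (435,256). Next I'll enlarge and measure.

```bash
cat > meas.py <<'E'
from h import *
def rects(im,mask,z,cam='top',amin=200):
    n,l,st,ce=cv2.connectedComponentsWithStats(mask.astype(np.uint8))
    out=[]
    for i in range(1,n):
        if st[i,4]<amin: continue
        ys,xs=np.where(l==i)
        P=np.array([world(cam,None,u,v,z)[:2] for u,v in zip(xs,ys)],np.float32)
        (c,s,a)=cv2.minAreaRect(P*1000)
        if s[0]<s[1]: a+=90;s=s[::-1]
        a=(a+90)%180-90
        m=P.mean(0)*1000
        out.append((np.round(c,1),np.round(m,1),np.round(s,1),round(a,1),tuple(np.round(ce[i]))))
    return out
E
python3 - <<'E'
from meas import *
im=np.load('pics/t0_i.npy');d=np.load('pics/t0_d.npy')
for n,b,s in(('c1',(215,120,390,255),4.5),('c2',(120,150,210,270),5),('c3',(390,150,480,300),4)):
    cv2.imwrite(f'pics/{n}.png',cv2.resize(im[b[1]:b[3],b[0]:b[2]],None,fx=s,fy=s,interpolation=cv2.INTER_CUBIC))
hsv=cv2.cvtColor(im,cv2.COLOR_BGR2HSV)
g=im.max(2)
roi=np.zeros(g.shape,bool);roi[128:212,228:382]=1
print('boards');[print(r) for r in rects(im,(g<90)&roi,.054)]
roi=np.zeros(g.shape,bool);roi[165:285,405:475]=1
print('mats');[print(r) for r in rects(im,(hsv[...,1]>70)&roi,.012)]
for u,v in((254,165),(331,170),(444,189),(437,223),(166,210),(258,221),(310,228),(347,231),(270,180)): print(u,v,world('top',d,u,v).round(4))
E
```

```text
boardsTraceback (most recent call last):
  File "<stdin>", line 8, in <module>
  File "meas.py", line 8, in rects
    P=np.array([world(cam,None,u,v,z)[:2] for u,v in zip(xs,ys)],np.float32)
                ~~~~~^^^^^^^^^^^^^^^^
  File "h.py", line 10, in world
    p=robot.camera_params(cam);R=np.array(p['R']);t=np.array(p['t'])
ValueError: time passes only in moves, steps and waits
```

```bash
sed -i 's/robot.camera_params(cam)/CP(cam)/' h.py; sed -i '2a import functools\n@functools.lru_cache\ndef CP(c): return robot.camera_params(c)' h.py
cat > run1.py <<'E'
from meas import *
im=np.load('pics/t0_i.npy');d=np.load('pics/t0_d.npy')
for n,b,s in(('c1',(215,120,390,255),4.5),('c2',(120,150,210,270),5),('c3',(390,150,480,300),4)):
    cv2.imwrite(f'pics/{n}.png',cv2.resize(im[b[1]:b[3],b[0]:b[2]],None,fx=s,fy=s,interpolation=cv2.INTER_CUBIC))
hsv=cv2.cvtColor(im,cv2.COLOR_BGR2HSV)
g=im.max(2)
roi=np.zeros(g.shape,bool);roi[128:212,228:382]=1
print('boards');[print(r) for r in rects(im,(g<90)&roi,.054)]
roi=np.zeros(g.shape,bool);roi[165:285,405:475]=1
print('mats');[print(r) for r in rects(im,(hsv[...,1]>70)&roi,.012)]
for u,v in((254,165),(331,170),(444,189),(437,223),(166,210),(258,221),(310,228),(347,231),(270,180)): print(u,v,world('top',d,u,v).round(4))
E
python3 run1.py
```

```text
boards
(array([629.7, -64.9]), array([628.8, -64.8], dtype=float32), array([179.5,  49.4]), -3.2, (np.float64(330.0), np.float64(171.0)))
(array([639.1, 135.1]), array([638.8, 134.9], dtype=float32), array([118.6,  49.9]), -5.0, (np.float64(253.0), np.float64(164.0)))
(array([631.2,  20.4]), array([630.6,  20.4], dtype=float32), array([138.5,  49.4]), -5.1, (np.float64(297.0), np.float64(169.0)))
(array([ 623. , -155.5]), array([ 622.2, -155.4], dtype=float32), array([158.6,  50.1]), -3.2, (np.float64(365.0), np.float64(174.0)))
(array([531.2,  81.1]), array([526.8, 114.5], dtype=float32), array([224. ,  23.1]), -88.3, (np.float64(259.0), np.float64(208.0)))
mats
(array([ 598.5, -370.1]), array([ 598.7, -370.1], dtype=float32), array([118.1,  50.1]), 83.5, (np.float64(444.0), np.float64(189.0)))
(array([ 485.5, -435.7]), array([ 442.7, -439.6], dtype=float32), array([272.5,  26.1]), -0.8, (np.float64(471.0), np.float64(248.0)))
(array([ 505. , -348.8]), array([ 504.9, -348.9], dtype=float32), array([117.7,  49.8]), 87.1, (np.float64(436.0), np.float64(223.0)))
(array([ 422.8, -344.6]), array([ 422.6, -344.5], dtype=float32), array([118.6,  50.2]), 84.1, (np.float64(435.0), np.float64(255.0)))
254 165 [0.6374 0.1314 0.0542]
331 170 [ 0.6311 -0.0671  0.0516]
444 189 [ 0.5977 -0.3708  0.0108]
437 223 [ 0.5061 -0.3511  0.0131]
166 210 [0.5182 0.3585 0.0192]
258 221 [0.4904 0.1128 0.0805]
310 228 [ 0.4759 -0.0166  0.0911]
347 231 [ 0.4752 -0.112   0.0445]
270 180 [0.6013 0.0895 0.0444]
```

View pics/c1.png

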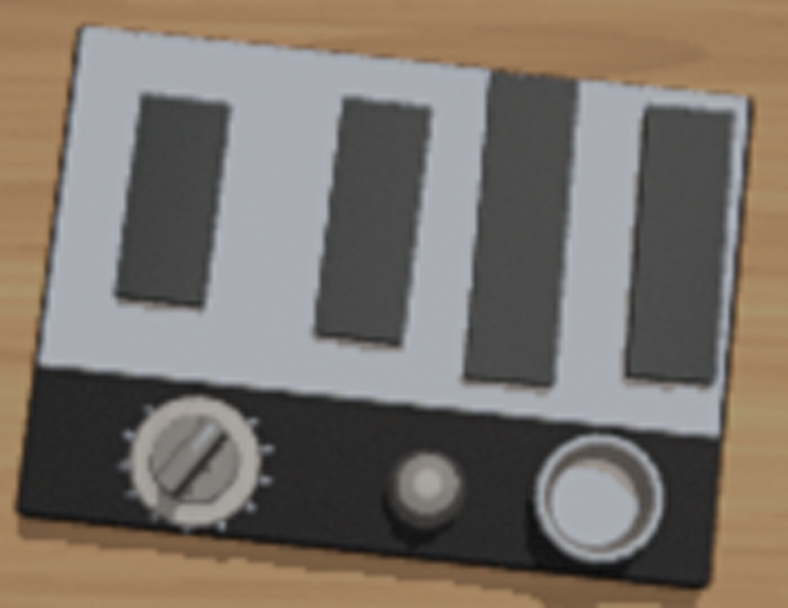

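View pics/c2.png

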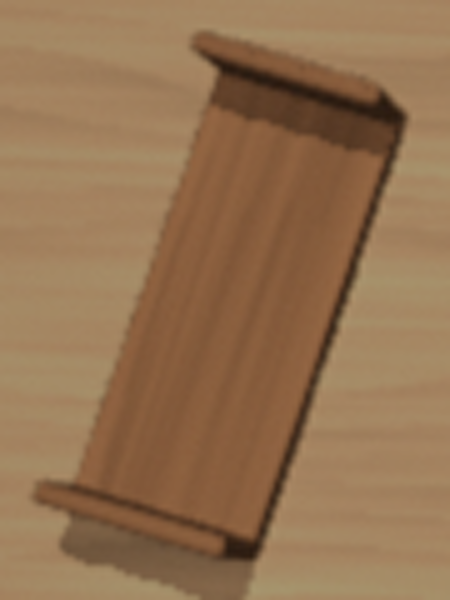

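View pics/c3.png

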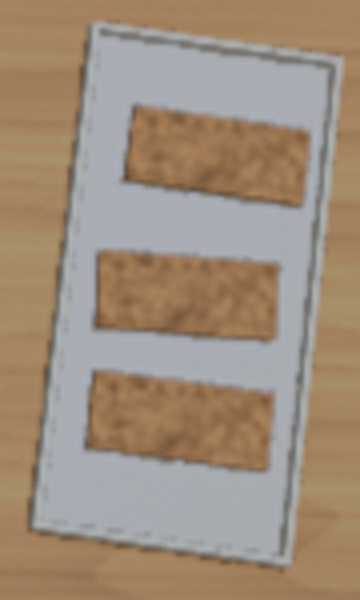

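```bash
cat > run2.py <<'E'
from meas import *
im=np.load('pics/t0_i.npy');d=np.load('pics/t0_d.npy')
si=np.load('pics/s0_i.npy')
a=cv2.resize(im[203:242,238:280],None,fx=14,fy=14,interpolation=cv2.INTER_CUBIC)[:480,:400*2]
b=cv2.resize(si[155:195,305:350],None,fx=13,fy=13,interpolation=cv2.INTER_CUBIC)
cv2.imwrite('pics/dial_t.png',a);cv2.imwrite('pics/dial_s.png',b)
p=CP('top');R,t=p['R'],p['t']
v,u=np.mgrid[0:400,0:640]
C=np.stack([(u-p['cx'])/p['fx']*d,(v-p['cy'])/p['fy']*d,d],-1)
W=(C-t)@R
np.save('pics/W.npy',W)
def sel(box,z0,z1):
    m=np.zeros(d.shape,bool);m[box[1]:box[3],box[0]:box[2]]=1
    return m&(W[...,2]>z0)&(W[...,2]<z1)
for nm,box,z0,z1 in(('floor',(120,150,210,270),.012,.03),('farpanel',(150,150,210,190),.06,.09),('nearpanel',(120,240,180,270),.06,.09),('dialbar',(238,203,280,242),.07,.09),('dialdisc',(238,203,280,242),.043,.057),('salt',(295,215,325,242),.08,.1),('ram',(330,210,365,250),.068,.09),('plate',(215,120,390,255),.03,.06),('tray',(390,150,480,300),.003,.03)):
    m=sel(box,z0,z1);P=(W[m][:,:2]*1000).astype(np.float32)
    c,s,a=cv2.minAreaRect(P)
    if s[0]<s[1]:a+=90;s=s[::-1]
    print(nm,len(P),np.round(c,1),P.mean(0).round(1),np.round(s,1),round((a+90)%180-90,1),W[m][:,2].mean().round(4))
E
python3 run2.py
```

```text
floor 3393 [517.7 355.5] [516.5 354.2] [245.7 102.1] -15.3 0.0213
farpanel 211 [632.1 323.4] [631.1 322. ] [99.2 13.1] 73.8 0.0742
nearpanel 208 [402.8 385.3] [403.  384.6] [98.1 12.1] 74.7 0.075
dialbar 115 [492.1 115.7] [491.8 115.2] [47.3 14.6] -38.8 0.0804
dialdisc 379 [504.8 115.6] [494.2 114.3] [99.5 80.4] -16.9 0.0477
salt 142 [479.1 -15.4] [478.7 -15.9] [32.2 30.2] -89.1 0.0869
ram 180 [ 474.9 -111.6] [ 476.7 -112.9] [65.7 65.4] -89.0 0.0772
plate 16148 [588.3   8.4] [587.  10.] [400.2 290.9] 85.7 0.0449
tray 8053 [ 507. -349.] [ 505.7 -349.3] [401.4 241.4] 0.4 0.0087
```

View pics/dial_t.png

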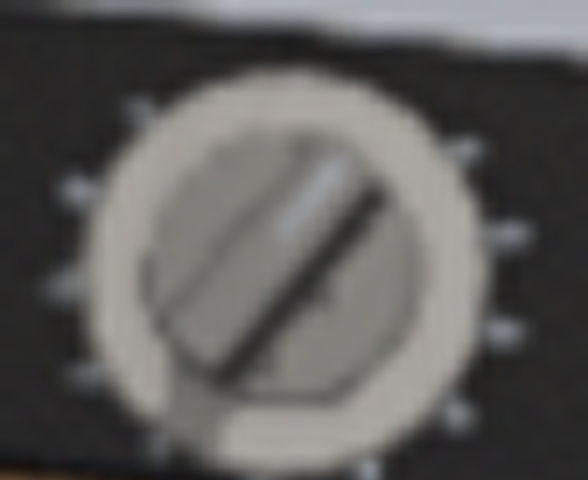

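View pics/dial_s.png

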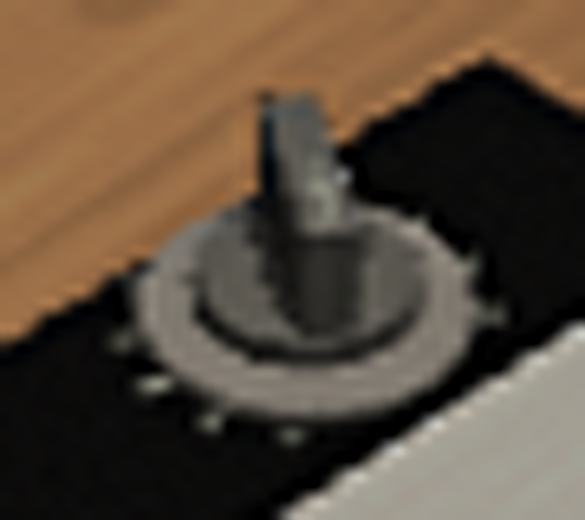

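```bash
cat > go.py <<'E'
from h import *
import sys
from scipy.spatial.transform import Rotation as Ro
s=robot.sense()
q=s['tool_rot'];M=Ro.from_quat([q[1],q[2],q[3],q[0]])
def show():
    m=M.as_matrix()
    print('t',round(s['time'],2),'tcp',(s['tcp_pos']*1000).round(1),'yaw',np.degrees(np.arctan2(m[1,0],m[0,0])).round(1),'open mm',round(s['opening']*93,1),'F',s['force'].round(1),'Tq',s['wrist_torque'].round(2),'j',s['qpos'].round(2))
def go(x,y,z,yaw):
    T=Ro.from_euler('z',yaw,degrees=True)*Ro.from_euler('x',180,degrees=True)
    d=M.inv().apply(np.array([x,y,z])-s['tcp_pos']*1000)
    r=(M.inv()*T).as_rotvec()
    print('shift',d.round(1),'turn',r.round(3),'rows>=',np.ceil(max(np.linalg.norm(d)/62.5,np.linalg.norm(r)/.1867)))
show()
a=list(map(float,sys.argv[1:]))
if a: go(*a)
E
python3 go.py 492 115.7 250 -38.8
```

```text
t 0.1 tcp [ 225.  -688.8  217.9] yaw 18.1 open mm 92.8 F [-0.  -0.4  0.4] Tq [-0.02 -0.01  0.  ] j [ 1.18  0.6  -0.    1.6   0.    0.94 -0.08]
shift [ 503.7 -681.8  -31.3] turn [-0.001  0.001  0.993] rows>= 14.0
```

>>> step_arm(
  moves=[
    {"dx":34,"dy":-46,"dz":-5},
    {"dx":34,"dy":-46,"dz":-5},
    {"dx":34,"dy":-46,"dz":-5},
    {"dx":34,"dy":-46,"dz":-5},
    {"dx":34,"dy":-46,"dz":-5},
  ],
)

```text
validation failed for argument at $.mo...
```

>>> step_arm(
  moves=[
    {"dx":34,"dy":-46},
    {"dx":34,"dy":-46},
    {"dx":34,"dy":-46},
    {"dx":34,"dy":-46},
    {"dx":34,"dy":-46},
  ],
  hand=50,
)

```text
validation failed for argument at $.mo...
```

>>> step_arm(
  moves=[
    {"dx":34,"dy":-46},
    {"dx":34,"dy":-46},
    {"dx":34,"dy":-46},
    {"dx":34,"dy":-46},
    {"dx":27,"dy":-38},
  ],
)

```text
validation failed for argument at $.mo...
```

>>> step_arm(
  moves=[
    {"az":0.18},
    {"az":0.18},
    {"az":0.18},
    {"az":0.18},
    {"az":0.18},
  ],
)

```text
validation failed for argument at $.mo...
```

```bash
python3 go.py 492 115.7 120 -38.8
```

```text
t 0.1 tcp [ 225.  -688.8  217.9] yaw 18.1 open mm 92.8 F [-0.  -0.4  0.4] Tq [-0.02 -0.01  0.  ] j [ 1.18  0.6  -0.    1.6   0.    0.94 -0.08]
shift [ 503.7 -681.6   98.7] turn [-0.001  0.001  0.993] rows>= 14.0
```

>>> step_arm(
  moves=[
    {"dx":34,"dy":-46,"dz":-5,"ax":0,"ay":0,"az":0},
    {"dx":34,"dy":-46,"dz":-5,"ax":0,"ay":0,"az":0},
    {"dx":34,"dy":-46,"dz":-5,"ax":0,"ay":0,"az":0},
    {"dx":34,"dy":-46,"dz":-5,"ax":0,"ay":0,"az":0},
    {"dx":34,"dy":-46,"dz":-5,"ax":0,"ay":0,"az":0},
  ],
)

```text
time: 0.72
tcp_pos: [0.3157, -0.4158, 0.2436]
tool_rot: [-0.0, 0.988, 0.157, -0.0]
force: [1.6, 0.8, 0.4]
opening: 0.998
```

>>> step_arm(
  moves=[
    {"dx":34,"dy":-46,"dz":0,"ax":0,"ay":0,"az":0},
    {"dx":34,"dy":-46,"dz":0,"ax":0,"ay":0,"az":0},
    {"dx":34,"dy":-46,"dz":0,"ax":0,"ay":0,"az":0},
    {"dx":34,"dy":-46,"dz":0,"ax":0,"ay":0,"az":0},
    {"dx":34,"dy":-46,"dz":0,"ax":0,"ay":0,"az":0},
  ],
  hand=50,
)

```text
time: 1.35
tcp_pos: [0.4058, -0.1445, 0.2437]
tool_rot: [0.0, 0.988, 0.157, 0.0]
force: [0.3, 0.1, -0.3]
opening: 0.526
```

>>> step_arm(
  moves=[
    {"dx":34,"dy":-46,"dz":0,"ax":0,"ay":0,"az":0},
    {"dx":34,"dy":-46,"dz":0,"ax":0,"ay":0,"az":0},
    {"dx":34,"dy":-46,"dz":0,"ax":0,"ay":0,"az":0},
    {"dx":34,"dy":-46,"dz":0,"ax":0,"ay":0,"az":0},
    {"dx":27,"dy":-38,"dz":0,"ax":0,"ay":0,"az":0},
  ],
)

```text
time: 1.98
tcp_pos: [0.4918, 0.1176, 0.2435]
tool_rot: [-0.0, 0.987, 0.158, -0.0]
force: [-0.2, -0.1, -0.1]
opening: 0.501
```

>>> step_arm(
  moves=[
    {"dx":0,"dy":0,"dz":0,"ax":0,"ay":0,"az":0.18},
    {"dx":0,"dy":0,"dz":0,"ax":0,"ay":0,"az":0.18},
    {"dx":0,"dy":0,"dz":0,"ax":0,"ay":0,"az":0.18},
    {"dx":0,"dy":0,"dz":0,"ax":0,"ay":0,"az":0.18},
    {"dx":0,"dy":0,"dz":0,"ax":0,"ay":0,"az":0.18},
  ],
)

```text
time: 2.6
tcp_pos: [0.4912, 0.1153, 0.2434]
tool_rot: [0.0, 0.957, -0.291, -0.0]
force: [0.0, 0.5, -0.6]
opening: 0.498
```

```bash
python3 go.py 492 115.7 120 -38.8
```

```text
t 2.6 tcp [491.2 115.3 243.4] yaw -33.8 open mm 46.3 F [ 0.   0.5 -0.6] Tq [ 0.11 -0.01 -0.01] j [-0.32  0.31 -0.03  2.07  0.01  0.77 -2.52]
shift [  0.5  -0.8 123.4] turn [0.    0.    0.087] rows>= 2.0
```

>>> step_arm(
  moves=[
    {"dx":0.5,"dy":-0.8,"dz":50,"ax":0,"ay":0,"az":0.04},
    {"dx":0,"dy":0,"dz":50,"ax":0,"ay":0,"az":0},
    {"dx":0,"dy":0,"dz":50,"ax":0,"ay":0,"az":0},
    {"dx":0,"dy":0,"dz":37,"ax":0,"ay":0,"az":0},
    {"dx":0,"dy":0,"dz":0,"ax":0,"ay":0,"az":0},
  ],
  hand=45,
)

```text
time: 3.22
tcp_pos: [0.4907, 0.1153, 0.0544]
tool_rot: [0.002, 0.952, -0.307, -0.002]
force: [0.0, -0.8, 0.4]
opening: 0.451
```

>>> step_arm(
  moves=[
    {"dx":0,"dy":0,"dz":0,"ax":0,"ay":0,"az":0},
    {"dx":0,"dy":0,"dz":0,"ax":0,"ay":0,"az":0},
    {"dx":0,"dy":0,"dz":0,"ax":0,"ay":0,"az":0},
    {"dx":0,"dy":0,"dz":0,"ax":0,"ay":0,"az":0},
    {"dx":0,"dy":0,"dz":0,"ax":0,"ay":0,"az":0},
  ],
  hand=0,
  grip_force=30,
)

```text
time: 3.85
tcp_pos: [0.4926, 0.1153, 0.0577]
tool_rot: [-0.0, 0.952, -0.307, 0.001]
force: [-1.0, -0.9, 10.1]
opening: 0.151
```

```bash
python3 go.py 492 115.7 56 -38.8
```

```text
t 3.85 tcp [492.6 115.3  57.7] yaw -35.8 open mm 14.0 F [-1.  -0.9 10.1] Tq [-0.41  0.32  0.05] j [-0.33  0.6  -0.01  2.23  0.02  0.31 -2.56]
shift [-0.7  0.   1.7] turn [-0.001 -0.001  0.053] rows>= 1.0
```

>>> step_arm(
  moves=[
    {"dx":0,"dy":0,"dz":-1,"ax":0,"ay":0,"az":-0.1},
    {"dx":0,"dy":0,"dz":0,"ax":0,"ay":0,"az":-0.1},
    {"dx":0,"dy":0,"dz":0,"ax":0,"ay":0,"az":-0.1},
    {"dx":0,"dy":0,"dz":0,"ax":0,"ay":0,"az":-0.1},
    {"dx":0,"dy":0,"dz":0,"ax":0,"ay":0,"az":-0.1},
  ],
)

```text
time: 4.47
tcp_pos: [0.4923, 0.115, 0.0579]
tool_rot: [0.0, 0.998, -0.061, 0.0]
force: [0.5, -2.6, -5.8]
opening: 0.151
```

```bash
python3 go.py 492 115.7 56 -8
```

```text
t 4.47 tcp [492.3 115.   57.9] yaw -7.0 open mm 14.0 F [ 0.5 -2.6 -5.8] Tq [-0.45 -0.13 -0.02] j [-0.25  0.6  -0.13  2.22  0.22  0.33 -2.26]
shift [-0.4 -0.7  1.9] turn [ 0.001 -0.     0.018] rows>= 1.0
```

>>> step_arm(
  moves=[
    {"dx":0,"dy":0,"dz":0,"ax":0,"ay":0,"az":-0.15},
    {"dx":0,"dy":0,"dz":0,"ax":0,"ay":0,"az":-0.15},
    {"dx":0,"dy":0,"dz":0,"ax":0,"ay":0,"az":-0.15},
    {"dx":0,"dy":0,"dz":0,"ax":0,"ay":0,"az":-0.15},
    {"dx":0,"dy":0,"dz":0,"ax":0,"ay":0,"az":-0.15},
  ],
)

```text
time: 5.1
tcp_pos: [0.4925, 0.1143, 0.0579]
tool_rot: [0.001, 0.951, 0.31, -0.0]
force: [1.0, -3.1, -3.9]
opening: 0.148
```

```bash
python3 go.py 492 115.7 58 35
```

```text
t 5.1 tcp [492.5 114.3  57.9] yaw 36.1 open mm 13.8 F [ 1.  -3.1 -3.9] Tq [-0.79 -0.31 -0.03] j [-0.12  0.61 -0.32  2.21  0.5   0.38 -1.79]
shift [ 0.4 -1.4 -0.1] turn [0.002 0.001 0.018] rows>= 1.0
```

>>> step_arm(
  moves=[
    {"dx":0,"dy":0,"dz":0,"ax":0,"ay":0,"az":-0.15},
    {"dx":0,"dy":0,"dz":0,"ax":0,"ay":0,"az":-0.15},
    {"dx":0,"dy":0,"dz":0,"ax":0,"ay":0,"az":-0.15},
    {"dx":0,"dy":0,"dz":0,"ax":0,"ay":0,"az":-0.15},
    {"dx":0,"dy":0,"dz":0,"ax":0,"ay":0,"az":0},
  ],
)

```text
time: 5.72
tcp_pos: [0.4929, 0.1141, 0.0579]
tool_rot: [0.001, 0.819, 0.574, -0.0]
force: [2.8, -5.8, -1.6]
opening: 0.145
```

```bash
python3 go.py 492 115.7 58 71; python3 -c "
from h import *
snap('top','t1',(238,203,280,242),14)"
```

```text
t 5.72 tcp [492.9 114.1  57.9] yaw 70.1 open mm 13.4 F [ 2.8 -5.8 -1.6] Tq [-1.18 -0.76  0.02] j [-0.01  0.64 -0.48  2.2   0.69  0.45 -1.39]
shift [ 1.2 -1.4 -0.1] turn [ 0.001  0.001 -0.016] rows>= 1.0
```

>>> step_arm(
  moves=[
    {"dx":-1.5,"dy":1.5,"dz":0,"ax":0,"ay":0,"az":-0.15},
    {"dx":0,"dy":0,"dz":0,"ax":0,"ay":0,"az":-0.15},
    {"dx":0,"dy":0,"dz":0,"ax":0,"ay":0,"az":-0.15},
    {"dx":0,"dy":0,"dz":0,"ax":0,"ay":0,"az":-0.15},
    {"dx":0,"dy":0,"dz":0,"ax":0,"ay":0,"az":0},
  ],
)

```text
time: 6.4
tcp_pos: [0.4935, 0.1139, 0.0579]
tool_rot: [0.0, 0.613, 0.79, 0.0]
force: [1.8, 0.4, -0.9]
opening: 0.148
```

```bash
python3 go.py 492 115.7 58 105
```

```text
t 6.4 tcp [493.5 113.9  57.9] yaw 104.4 open mm 13.7 F [ 1.8  0.4 -0.9] Tq [-0.02 -0.3   0.06] j [ 0.1   0.68 -0.64  2.2   0.83  0.53 -0.94]
shift [ 2.1 -1.  -0.1] turn [ 0.001 -0.    -0.01 ] rows>= 1.0
```

>>> step_arm(
  moves=[
    {"dx":0,"dy":0,"dz":0,"ax":0,"ay":0,"az":-0.15},
    {"dx":0,"dy":0,"dz":0,"ax":0,"ay":0,"az":-0.15},
    {"dx":0,"dy":0,"dz":0,"ax":0,"ay":0,"az":-0.15},
    {"dx":0,"dy":0,"dz":0,"ax":0,"ay":0,"az":-0.15},
    {"dx":0,"dy":0,"dz":0,"ax":0,"ay":0,"az":0},
  ],
)

```text
time: 7.02
tcp_pos: [0.4939, 0.1143, 0.0579]
tool_rot: [0.0, 0.353, 0.936, 0.001]
force: [2.7, 0.3, 0.5]
opening: 0.149
```

```bash
python3 go.py 492 115.7 58 139;python3 -c "
from h import *
snap('top','t2',(238,203,280,242),14)"
```

```text
t 7.03 tcp [493.9 114.3  57.9] yaw 138.7 open mm 13.9 F [2.7 0.3 0.5] Tq [ 0.25 -0.81  0.03] j [ 0.2   0.72 -0.8   2.19  0.94  0.62 -0.45]
shift [ 2.3 -0.2 -0.1] turn [ 0.001  0.    -0.005] rows>= 1.0
```

View pics/t2.png

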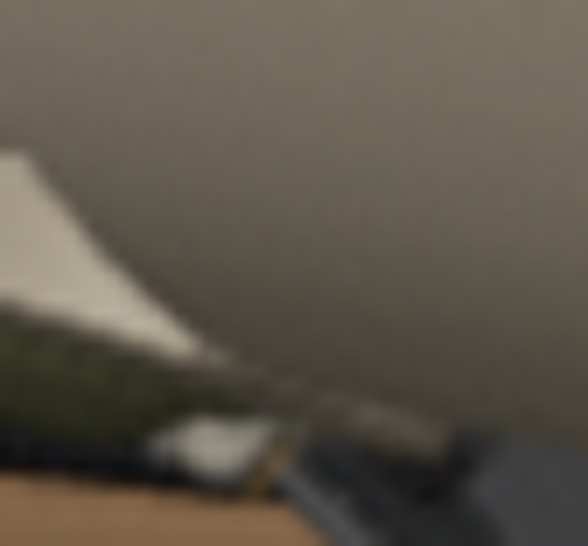

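The arm hides the dial from the top camera. The turn is still free, with the bar following from yaw -36° to 139°, so I'll continue.

>>> step_arm(
  moves=[
    {"dx":0,"dy":0,"dz":0,"ax":0,"ay":0,"az":-0.12},
    {"dx":0,"dy":0,"dz":0,"ax":0,"ay":0,"az":-0.12},
    {"dx":0,"dy":0,"dz":0,"ax":0,"ay":0,"az":-0.12},
    {"dx":0,"dy":0,"dz":0,"ax":0,"ay":0,"az":-0.12},
    {"dx":0,"dy":0,"dz":0,"ax":0,"ay":0,"az":0},
  ],
)

```text
time: 7.7
tcp_pos: [0.494, 0.1146, 0.0579]
tool_rot: [0.001, 0.12, 0.993, 0.001]
force: [4.2, 2.8, 0.8]
opening: 0.149
```

```bash
python3 go.py 492 115.7 58 166
```

```text
t 7.7 tcp [494.  114.6  57.9] yaw 166.2 open mm 13.9 F [4.2 2.8 0.8] Tq [ 0.63 -1.16  0.04] j [ 0.26  0.77 -0.91  2.19  1.01  0.7  -0.04]
shift [ 2.2  0.6 -0.1] turn [0.002 0.001 0.004] rows>= 1.0
```

>>> step_arm(
  moves=[
    {"dx":0,"dy":0,"dz":0,"ax":0,"ay":0,"az":-0.12},
    {"dx":0,"dy":0,"dz":0,"ax":0,"ay":0,"az":-0.12},
    {"dx":0,"dy":0,"dz":0,"ax":0,"ay":0,"az":-0.12},
    {"dx":0,"dy":0,"dz":0,"ax":0,"ay":0,"az":0},
  ],
)

```text
time: 8.2
tcp_pos: [0.4941, 0.1147, 0.0579]
tool_rot: [0.001, -0.059, 0.998, 0.001]
force: [5.7, 3.2, 0.3]
opening: 0.171
```

```bash
python3 go.py 492 115.7 58 187
```

```text
t 8.2 tcp [494.1 114.7  57.9] yaw -173.2 open mm 15.9 F [5.7 3.2 0.3] Tq [ 0.83 -1.24 -0.68] j [ 0.3   0.8  -0.98  2.18  1.05  0.75  0.28]
shift [ 2.   1.2 -0.1] turn [ 0.002  0.001 -0.004] rows>= 1.0
```

Torque about z rose to -0.68 N m and the opening widened as the bar twisted in the pads, so the dial is at its stop at about 176° (the mark points along the plate's -x). I'll release it and look.

>>> step_arm(
  moves=[
    {"dx":0,"dy":0,"dz":0,"ax":0,"ay":0,"az":0},
    {"dx":0,"dy":0,"dz":0,"ax":0,"ay":0,"az":0},
  ],
  hand=45,
)

```text
time: 8.45
tcp_pos: [0.4923, 0.1132, 0.0574]
tool_rot: [-0.001, -0.061, 0.998, -0.001]
force: [-0.8, -0.4, -0.2]
opening: 0.336
```

>>> step_arm(
  moves=[
    {"dx":0,"dy":0,"dz":-40,"ax":0,"ay":0,"az":0},
    {"dx":0,"dy":0,"dz":-50,"ax":0,"ay":0,"az":0},
    {"dx":0,"dy":0,"dz":-50,"ax":0,"ay":0,"az":0},
  ],
)

```text
time: 8.82
tcp_pos: [0.4921, 0.1135, 0.1986]
tool_rot: [-0.001, -0.061, 0.998, -0.0]
force: [1.1, -0.5, -1.3]
opening: 0.448
```

```bash
python3 go.py 630 -65 200 177
```

```text
t 8.82 tcp [492.1 113.5 198.6] yaw -173.0 open mm 41.6 F [ 1.1 -0.5 -1.3] Tq [ 0.02 -0.28 -0.03] j [ 0.46  0.63 -1.19  2.07  0.73  0.96  0.56]
shift [-115.  -194.    -1.5] turn [-0.001 -0.002  0.175] rows>= 4.0
```

>>> step_arm(
  moves=[
    {"dx":0,"dy":0,"dz":0,"ax":0,"ay":0,"az":0.175},
    {"dx":0,"dy":0,"dz":0,"ax":0,"ay":0,"az":0},
  ],
  hand=80,
)

```text
time: 9.07
tcp_pos: [0.4927, 0.1132, 0.1978]
tool_rot: [0.0, 0.026, 1.0, -0.001]
force: [0.1, 0.2, -1.3]
opening: 0.616
```

```bash
python3 go.py 629.7 -64.9 200 176.8
```

```text
t 9.07 tcp [492.7 113.2 197.8] yaw 177.0 open mm 57.3 F [ 0.1  0.2 -1.3] Tq [ 0.06 -0.12  0.03] j [ 0.44  0.6  -1.15  2.07  0.7   0.93  0.42]
shift [-146.  -170.7   -1.8] turn [-0.002  0.     0.004] rows>= 4.0
```

>>> step_arm(
  moves=[
    {"dx":-36.5,"dy":-42.7,"dz":0,"ax":0,"ay":0,"az":0.004},
    {"dx":-36.5,"dy":-42.7,"dz":0,"ax":0,"ay":0,"az":0},
    {"dx":-36.5,"dy":-42.7,"dz":0,"ax":0,"ay":0,"az":0},
    {"dx":-36.5,"dy":-42.7,"dz":0,"ax":0,"ay":0,"az":0},
    {"dx":0,"dy":0,"dz":0,"ax":0,"ay":0,"az":0},
  ],
  hand=80,
)

```text
time: 9.7
tcp_pos: [0.6307, -0.0692, 0.195]
tool_rot: [-0.002, 0.029, 1.0, -0.0]
force: [-1.7, 0.5, -0.8]
opening: 0.799
```

```bash
python3 go.py 629.7 -64.9 100 176.8
python3 - <<'E'
from h import *
im,d=snap('top','t3',(215,120,390,255),4)
snap('scene','s3',(225,140,430,300),3.8)
E
```

```text
t 9.7 tcp [630.7 -69.2 195. ] yaw 176.6 open mm 74.3 F [-1.7  0.5 -0.8] Tq [ 0.15 -0.12 -0.01] j [ 0.68  0.75 -1.1   1.79  0.76  1.09  0.81]
shift [ 1.   4.3 95. ] turn [-0.001 -0.003 -0.003] rows>= 2.0
```

View pics/t3.png

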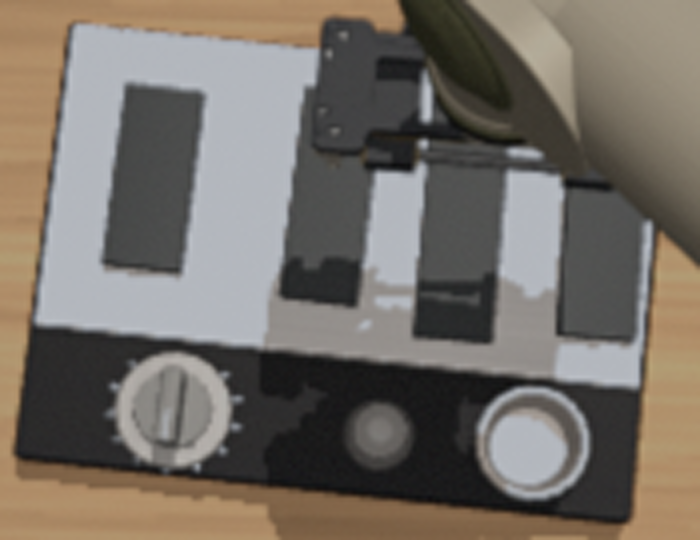

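View pics/s3.png

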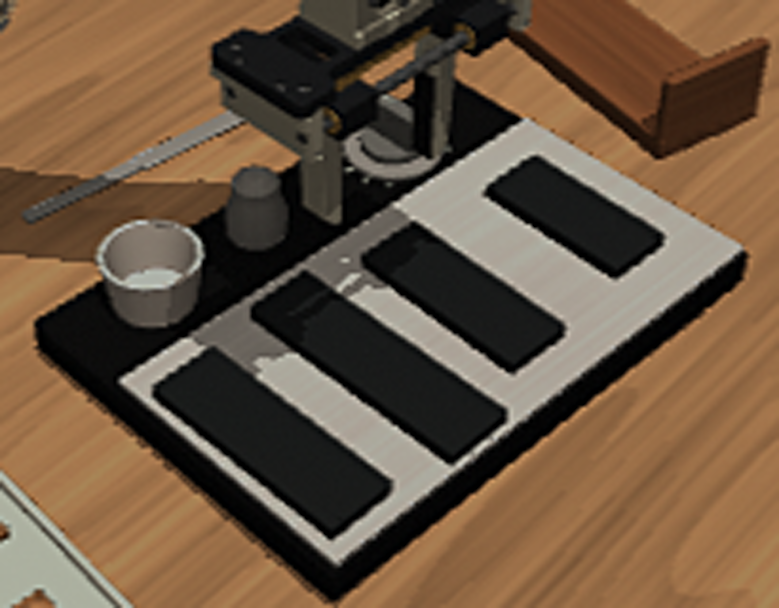

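The top view shows the bar nearly vertical with the mark at its lower end at (170,440). I'll compute its angle from depth.

```bash
cat > dial.py <<'E'
from h import *
def bar(d):
    p=CP('top');R,t=p['R'],p['t']
    v,u=np.mgrid[0:400,0:640]
    W=(np.stack([(u-p['cx'])/p['fx']*d,(v-p['cy'])/p['fy']*d,d],-1)-t)@R
    m=np.zeros(d.shape,bool);m[203:242,238:280]=1
    m&=(W[...,2]>.07)&(W[...,2]<.09)
    P=(W[m][:,:2]*1000).astype(np.float32);c,s,a=cv2.minAreaRect(P)
    if s[0]<s[1]:a+=90;s=s[::-1]
    e=np.linalg.svd(P-P.mean(0),full_matrices=False)[2][0]
    print('bar',np.round(c,1),np.round(s,1),(a+90)%180-90,np.degrees(np.arctan(e[1]/e[0])))
if __name__=='__main__':
    import sys; bar(np.load(sys.argv[1]))
E
python3 dial.py pics/t3_d.npy; python3 dial.py pics/t0_d.npy
```

```text
bar [491.9 115.9] [47.5 14.5] -4.7822418212890625 -3.819389
bar [492.1 115.7] [47.3 14.6] -38.80641174316406 -37.433296
```

>>> step_arm(
  moves=[
    {"dx":1,"dy":4,"dz":40,"ax":0,"ay":0,"az":0},
    {"dx":0,"dy":0,"dz":45,"ax":0,"ay":0,"az":0},
    {"dx":0,"dy":0,"dz":30,"ax":0,"ay":0,"az":0},
    {"dx":0,"dy":0,"dz":10,"ax":0,"ay":0,"az":0},
    {"dx":0,"dy":0,"dz":0,"ax":0,"ay":0,"az":0},
  ],
)

```text
time: 10.42
tcp_pos: [0.6286, -0.0594, 0.0727]
tool_rot: [-0.0, 0.026, 1.0, 0.0]
force: [-1.0, 1.1, 0.7]
opening: 0.801
```

```bash
python3 go.py 629.7 -64.9 45 176.8
```

```text
t 10.43 tcp [628.6 -59.4  72.7] yaw 177.0 open mm 74.5 F [-1.   1.1  0.7] Tq [ 0.04 -0.2   0.02] j [ 0.6   0.87 -0.98  1.89  0.93  0.92  0.67]
shift [-1.4 -5.4 27.7] turn [ 0.    -0.001  0.003] rows>= 1.0
```

>>> step_arm(
  moves=[
    {"dx":-1,"dy":-5,"dz":10,"ax":0,"ay":0,"az":0},
    {"dx":0,"dy":0,"dz":10,"ax":0,"ay":0,"az":0},
    {"dx":0,"dy":0,"dz":5,"ax":0,"ay":0,"az":0},
    {"dx":0,"dy":0,"dz":0,"ax":0,"ay":0,"az":0},
    {"dx":0,"dy":0,"dz":0,"ax":0,"ay":0,"az":0},
  ],
)

```text
time: 11.05
tcp_pos: [0.6299, -0.0654, 0.0478]
tool_rot: [0.0, 0.027, 1.0, 0.0]
force: [-0.0, -0.3, -0.4]
opening: 0.804
```

```bash
python3 go.py 629.7 -64.9 45 176.8
```

```text
t 11.05 tcp [629.9 -65.4  47.8] yaw 176.9 open mm 74.8 F [-0.  -0.3 -0.4] Tq [ 0.06 -0.18 -0.01] j [ 0.59  0.9  -0.95  1.9   0.97  0.89  0.65]
shift [0.2 0.5 2.8] turn [0.    0.    0.001] rows>= 1.0
```

>>> step_arm(
  moves=[
    {"dx":0,"dy":0.5,"dz":2,"ax":0,"ay":0,"az":0},
    {"dx":0,"dy":0,"dz":0,"ax":0,"ay":0,"az":0},
  ],
)

```text
time: 11.3
tcp_pos: [0.6298, -0.065, 0.0456]
tool_rot: [0.0, 0.027, 1.0, -0.0]
force: [0.7, -1.0, 0.3]
opening: 0.8
```

>>> step_arm(
  moves=[
    {"dx":0,"dy":0,"dz":0,"ax":0,"ay":0,"az":0},
    {"dx":0,"dy":0,"dz":0,"ax":0,"ay":0,"az":0},
    {"dx":0,"dy":0,"dz":0,"ax":0,"ay":0,"az":0},
    {"dx":0,"dy":0,"dz":0,"ax":0,"ay":0,"az":0},
  ],
  hand=0,
  grip_force=45,
)

```text
time: 11.8
tcp_pos: [0.6298, -0.0654, 0.0456]
tool_rot: [-0.0, 0.027, 1.0, -0.0]
force: [0.3, -1.1, 0.9]
opening: 0.55
```

```bash
python3 go.py 629.7 -64.9 180 176.8
```

```text
t 11.8 tcp [629.8 -65.4  45.6] yaw 176.8 open mm 51.1 F [ 0.3 -1.1  0.9] Tq [-0.38 -0.12  0.02] j [ 0.59  0.91 -0.95  1.9   0.97  0.88  0.64]
shift [ 1.000e-01  4.000e-01 -1.344e+02] turn [-0.001 -0.     0.001] rows>= 3.0
```

>>> step_arm(
  moves=[
    {"dx":0,"dy":0,"dz":-20,"ax":0,"ay":0,"az":0},
    {"dx":0,"dy":0,"dz":-45,"ax":0,"ay":0,"az":0},
    {"dx":0,"dy":0,"dz":-45,"ax":0,"ay":0,"az":0},
    {"dx":0,"dy":0,"dz":-15,"ax":0,"ay":0,"az":0},
    {"dx":0,"dy":0,"dz":0,"ax":0,"ay":0,"az":0},
  ],
)

```text
time: 12.42
tcp_pos: [0.63, -0.0652, 0.1715]
tool_rot: [0.001, 0.028, 1.0, -0.0]
force: [0.5, -0.6, -2.7]
opening: 0.551
```

```bash
python3 go.py 517.5 354.5 160 164.8
```

```text
t 12.43 tcp [630.  -65.2 171.5] yaw 176.8 open mm 51.2 F [ 0.5 -0.6 -2.7] Tq [ 0.   -0.13  0.02] j [ 0.66  0.77 -1.07  1.82  0.79  1.05  0.79]
shift [135.4 412.9  11.1] turn [-0.     0.002  0.21 ] rows>= 7.0
```

>>> step_arm(
  moves=[
    {"dx":9,"dy":28,"dz":0,"ax":0,"ay":0,"az":0},
    {"dx":14,"dy":43,"dz":0,"ax":0,"ay":0,"az":0},
    {"dx":14,"dy":43,"dz":0,"ax":0,"ay":0,"az":0},
    {"dx":14,"dy":43,"dz":0,"ax":0,"ay":0,"az":0},
    {"dx":14,"dy":43,"dz":0,"ax":0,"ay":0,"az":0},
  ],
)

```text
time: 13.05
tcp_pos: [0.5746, 0.1389, 0.1687]
tool_rot: [-0.001, 0.027, 1.0, -0.0]
force: [0.6, -0.6, -2.6]
opening: 0.555
```

>>> step_arm(
  moves=[
    {"dx":14,"dy":43,"dz":0,"ax":0,"ay":0,"az":0},
    {"dx":14,"dy":43,"dz":0,"ax":0,"ay":0,"az":0},
    {"dx":14,"dy":43,"dz":0,"ax":0,"ay":0,"az":0},
    {"dx":14,"dy":43,"dz":0,"ax":0,"ay":0,"az":0},
    {"dx":14,"dy":41,"dz":0,"ax":0,"ay":0,"az":0},
  ],
)

```text
time: 13.68
tcp_pos: [0.5166, 0.3553, 0.1686]
tool_rot: [-0.001, 0.027, 1.0, -0.001]
force: [1.0, 0.2, -1.7]
opening: 0.553
```

>>> step_arm(
  moves=[
    {"dx":0,"dy":0,"dz":0,"ax":0,"ay":0,"az":0.07},
    {"dx":0,"dy":0,"dz":10,"ax":0,"ay":0,"az":0.07},
    {"dx":0,"dy":0,"dz":20,"ax":0,"ay":0,"az":0.07},
    {"dx":0,"dy":0,"dz":20,"ax":0,"ay":0,"az":0},
    {"dx":0,"dy":0,"dz":0,"ax":0,"ay":0,"az":0},
  ],
)

```text
time: 14.3
tcp_pos: [0.5166, 0.3535, 0.118]
tool_rot: [-0.001, 0.131, 0.991, -0.002]
force: [-1.1, -0.5, -1.4]
opening: 0.553
```

```bash
python3 go.py 517.5 354.5 25 164.8;python3 - <<'E'
from h import *
snap('scene','s4',(320,80,480,200),5)
E
```

```text
t 14.3 tcp [516.6 353.5 118. ] yaw 164.9 open mm 51.4 F [-1.1 -0.5 -1.4] Tq [ 0.05 -0.11 -0.02] j [-0.12  0.78 -0.93  1.88  0.79  0.91 -0.13]
shift [-0.8  1.5 93. ] turn [-0.003 -0.003  0.002] rows>= 2.0
```

View pics/s4.png

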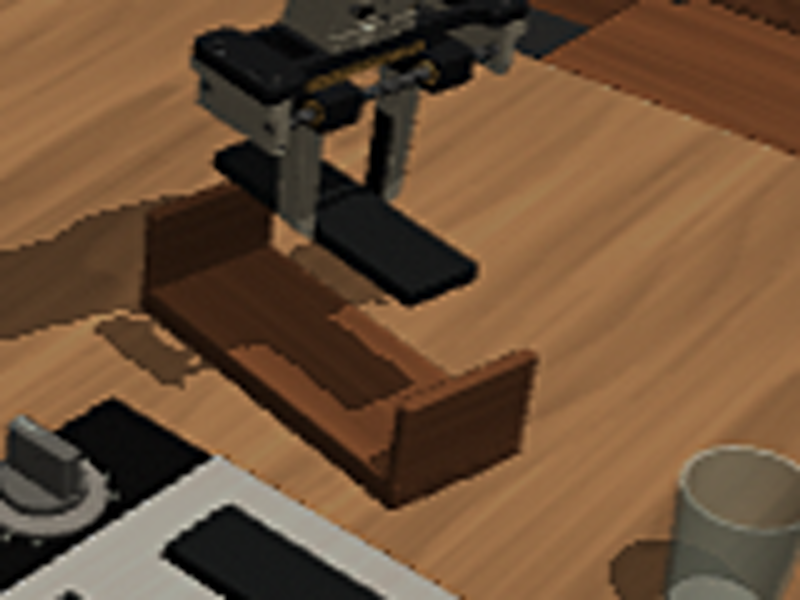

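The board is level and clear between the end panels, so I'll lower it.

>>> step_arm(
  moves=[
    {"dx":-0.8,"dy":1.5,"dz":30,"ax":0,"ay":0,"az":0},
    {"dx":0,"dy":0,"dz":35,"ax":0,"ay":0,"az":0},
    {"dx":0,"dy":0,"dz":17,"ax":0,"ay":0,"az":0},
    {"dx":0,"dy":0,"dz":0,"ax":0,"ay":0,"az":0},
    {"dx":0,"dy":0,"dz":0,"ax":0,"ay":0,"az":0},
  ],
)

```text
time: 14.98
tcp_pos: [0.5192, 0.3567, 0.0398]
tool_rot: [0.0, 0.132, 0.991, 0.001]
force: [0.1, 0.0, -1.3]
opening: 0.55
```

```bash
python3 go.py 517.5 354.5 23.9 164.8
```

```text
t 14.97 tcp [519.2 356.7  39.8] yaw 164.8 open mm 51.1 F [ 0.1  0.  -1.3] Tq [ 0.05 -0.16  0.07] j [-0.17  0.86 -0.84  1.92  0.91  0.79 -0.22]
shift [ 1.1 -2.5 15.9] turn [0.001 0.001 0.001] rows>= 1.0
```

>>> step_arm(
  moves=[
    {"dx":1,"dy":-2.5,"dz":9,"ax":0,"ay":0,"az":0},
    {"dx":0,"dy":0,"dz":5,"ax":0,"ay":0,"az":0},
    {"dx":0,"dy":0,"dz":0,"ax":0,"ay":0,"az":0},
    {"dx":0,"dy":0,"dz":0,"ax":0,"ay":0,"az":0},
  ],
)

```text
time: 15.48
tcp_pos: [0.5172, 0.3539, 0.0247]
tool_rot: [0.0, 0.132, 0.991, 0.0]
force: [0.4, -0.5, -2.6]
opening: 0.553
```

```bash
python3 go.py 517.5 354.5 23.9 164.8
```

```text
t 15.47 tcp [517.2 353.9  24.7] yaw 164.8 open mm 51.4 F [ 0.4 -0.5 -2.6] Tq [ 0.04 -0.17  0.03] j [-0.18  0.88 -0.82  1.93  0.94  0.77 -0.25]
shift [-0.2  0.6  0.8] turn [ 0.    -0.     0.001] rows>= 1.0
```

>>> step_arm(
  moves=[
    {"dx":0,"dy":0.5,"dz":1,"ax":0,"ay":0,"az":0},
    {"dx":0,"dy":0,"dz":0,"ax":0,"ay":0,"az":0},
  ],
)

```text
time: 15.72
tcp_pos: [0.5173, 0.3544, 0.0237]
tool_rot: [0.0, 0.132, 0.991, 0.0]
force: [0.6, -0.9, -1.6]
opening: 0.554
```

>>> step_arm(
  moves=[
    {"dx":0,"dy":0,"dz":0,"ax":0,"ay":0,"az":0},
    {"dx":0,"dy":0,"dz":0,"ax":0,"ay":0,"az":0},
    {"dx":0,"dy":0,"dz":0,"ax":0,"ay":0,"az":0},
  ],
  hand=80,
)

```text
time: 16.1
tcp_pos: [0.5173, 0.3544, 0.0237]
tool_rot: [0.0, 0.132, 0.991, 0.0]
force: [0.3, 0.1, 0.4]
opening: 0.789
```

>>> step_arm(
  moves=[
    {"dx":0,"dy":0,"dz":-15,"ax":0,"ay":0,"az":0},
    {"dx":0,"dy":0,"dz":-40,"ax":0,"ay":0,"az":0},
    {"dx":0,"dy":0,"dz":-50,"ax":0,"ay":0,"az":0},
    {"dx":0,"dy":0,"dz":-50,"ax":0,"ay":0,"az":0},
  ],
)

```text
time: 16.6
tcp_pos: [0.5169, 0.3544, 0.1811]
tool_rot: [-0.0, 0.132, 0.991, 0.0]
force: [1.3, 0.3, 0.6]
opening: 0.799
```

```bash
python3 go.py 422.8 -344.6 200 84.1
```

```text
t 16.6 tcp [516.9 354.4 181.1] yaw 164.9 open mm 74.3 F [1.3 0.3 0.6] Tq [ 0.07 -0.17 -0.01] j [-0.08  0.71 -0.98  1.83  0.7   1.   -0.06]
shift [ -91.6 -699.3  -19.2] turn [ 0.   -0.    1.41] rows>= 12.0
```

```bash
python3 go.py 598.5 -370.1 180 83.5
python3 - <<'E'
from h import *
snap('top','t5',(110,120,390,270),2.8)
E
```

```text
t 16.6 tcp [516.9 354.4 181.1] yaw 164.9 open mm 74.3 F [1.3 0.3 0.6] Tq [ 0.07 -0.17 -0.01] j [-0.08  0.71 -0.98  1.83  0.7   1.   -0.06]
shift [-267.9 -678.1    0.8] turn [ 0.   -0.    1.42] rows>= 12.0
```

View pics/t5.png

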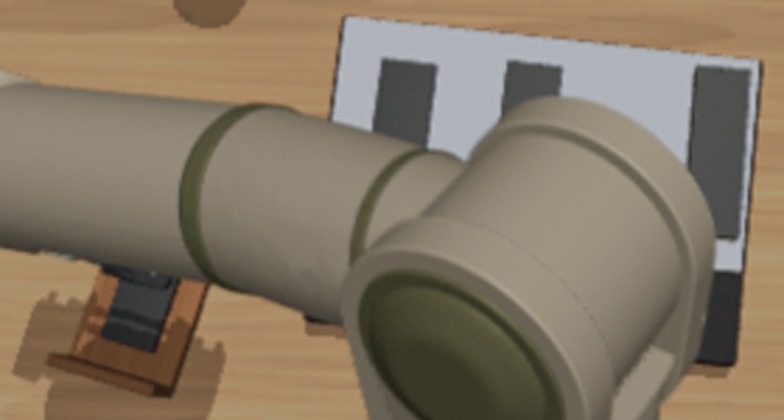

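The arm hides most of this view, but board A lies in the carrier. I'll move on to the first mat.

>>> step_arm(
  moves=[
    {"dx":-14,"dy":-34,"dz":0,"ax":0,"ay":0,"az":0},
    {"dx":-20,"dy":-50,"dz":0,"ax":0,"ay":0,"az":0},
    {"dx":-20,"dy":-50,"dz":0,"ax":0,"ay":0,"az":0},
    {"dx":-20,"dy":-50,"dz":0,"ax":0,"ay":0,"az":0},
    {"dx":-20,"dy":-50,"dz":0,"ax":0,"ay":0,"az":0},
  ],
  hand=72,
)

```text
time: 17.27
tcp_pos: [0.5468, 0.1023, 0.1794]
tool_rot: [0.0, 0.132, 0.991, 0.0]
force: [-0.2, -0.2, -0.1]
opening: 0.719
```

>>> step_arm(
  moves=[
    {"dx":-20,"dy":-50,"dz":0,"ax":0,"ay":0,"az":0},
    {"dx":-20,"dy":-50,"dz":0,"ax":0,"ay":0,"az":0},
    {"dx":-20,"dy":-50,"dz":0,"ax":0,"ay":0,"az":0},
    {"dx":-20,"dy":-50,"dz":0,"ax":0,"ay":0,"az":0},
    {"dx":-20,"dy":-50,"dz":0,"ax":0,"ay":0,"az":0},
  ],
)

```text
time: 17.9
tcp_pos: [0.5779, -0.1654, 0.1795]
tool_rot: [0.0, 0.132, 0.991, -0.0]
force: [1.2, 0.2, 0.4]
opening: 0.718
```

>>> step_arm(
  moves=[
    {"dx":-20,"dy":-50,"dz":0,"ax":0,"ay":0,"az":0},
    {"dx":-20,"dy":-50,"dz":0,"ax":0,"ay":0,"az":0},
    {"dx":-20,"dy":-50,"dz":0,"ax":0,"ay":0,"az":0},
    {"dx":-14,"dy":-44,"dz":0,"ax":0,"ay":0,"az":0.12},
    {"dx":0,"dy":0,"dz":0,"ax":0,"ay":0,"az":0.18},
  ],
)

```text
time: 18.52
tcp_pos: [0.5974, -0.3752, 0.1782]
tool_rot: [-0.0, 0.284, 0.959, -0.0]
force: [-0.2, 1.0, -0.7]
opening: 0.722
```

>>> step_arm(
  moves=[
    {"dx":0,"dy":0,"dz":0,"ax":0,"ay":0,"az":0.18},
    {"dx":0,"dy":0,"dz":0,"ax":0,"ay":0,"az":0.18},
    {"dx":0,"dy":0,"dz":0,"ax":0,"ay":0,"az":0.18},
    {"dx":0,"dy":0,"dz":0,"ax":0,"ay":0,"az":0.18},
    {"dx":0,"dy":0,"dz":0,"ax":0,"ay":0,"az":0.18},
  ],
)

```text
time: 19.15
tcp_pos: [0.5986, -0.3699, 0.1795]
tool_rot: [0.0, 0.671, 0.742, 0.0]
force: [0.5, -0.4, -0.8]
opening: 0.72
```

```bash
python3 go.py 598.5 -370.1 50 83.5
python3 - <<'E'
from h import *
snap('top','t6',(110,120,390,270),2.8)
E
```

```text
t 19.15 tcp [ 598.6 -369.9  179.5] yaw 95.8 open mm 66.9 F [ 0.5 -0.4 -0.8] Tq [-0.04 -0.08 -0.01] j [ 0.91  0.71 -0.74  1.66  0.55  0.99  0.08]
shift [ -0.2  -0.2 129.5] turn [ 0.001 -0.     0.214] rows>= 3.0
```

View pics/t6.png

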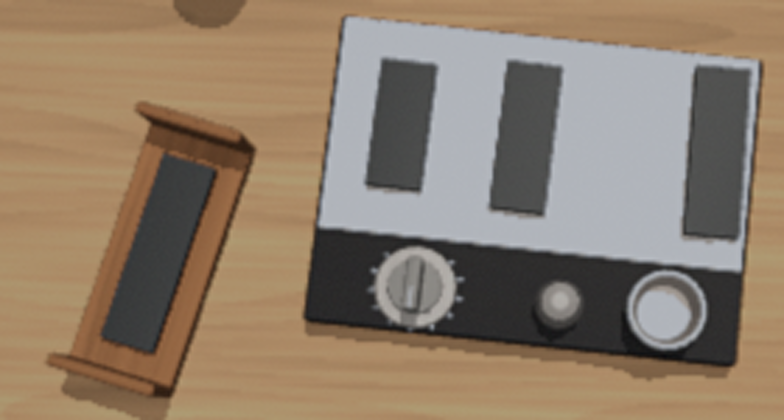

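Board A lies centred along the carrier and the dial is still at off. Next I'll measure A and pick up the mat.

```bash
cat > m2.py <<'E'
from meas import *
import sys
def carr(n,z):
    im=np.load(f'pics/{n}_i.npy');g=im.max(2);hsv=cv2.cvtColor(im,cv2.COLOR_BGR2HSV)
    roi=np.zeros(g.shape,bool);roi[165:255,135:195]=1
    for r in rects(im,(hsv[...,1]<70)&roi,z): print('carr',r)
def boards(n):
    im=np.load(f'pics/{n}_i.npy');g=im.max(2)
    roi=np.zeros(g.shape,bool);roi[128:205,228:382]=1
    for r in rects(im,(g<90)&roi,.054): print('brd',r)
if __name__=='__main__': carr(sys.argv[1],float(sys.argv[2])); boards(sys.argv[1])
E
python3 m2.py t6 .032;python3 dial.py pics/t6_d.npy
```

```text
carr (array([517.2, 354.6]), array([516.5, 354.8], dtype=float32), array([177.3,  50.6]), -15.3, (np.float64(166.0), np.float64(210.0)))
brd (array([639.2, 135.1]), array([638.7, 134.8], dtype=float32), array([118.1,  49.9]), -5.0, (np.float64(253.0), np.float64(165.0)))
brd (array([631.1,  20.5]), array([630.5,  20.5], dtype=float32), array([138.2,  49.2]), -5.3, (np.float64(297.0), np.float64(169.0)))
brd (array([ 622.7, -155.5]), array([ 622. , -155.4], dtype=float32), array([158. ,  49.6]), -3.2, (np.float64(365.0), np.float64(174.0)))
bar [492.3 115.7] [47.8 13.7] -3.7372207641601562 -3.075689
```

>>> step_arm(
  moves=[
    {"dx":0,"dy":0,"dz":40,"ax":0,"ay":0,"az":0.107},
    {"dx":0,"dy":0,"dz":45,"ax":0,"ay":0,"az":0.107},
    {"dx":0,"dy":0,"dz":45,"ax":0,"ay":0,"az":0},
    {"dx":0,"dy":0,"dz":15,"ax":0,"ay":0,"az":0},
    {"dx":0,"dy":0,"dz":0,"ax":0,"ay":0,"az":0},
  ],
)

```text
time: 19.82
tcp_pos: [0.5986, -0.3699, 0.0336]
tool_rot: [-0.001, 0.744, 0.669, 0.0]
force: [0.3, 0.1, 0.8]
opening: 0.723
```

>>> step_arm(
  moves=[
    {"dx":0,"dy":0,"dz":10,"ax":0,"ay":0,"az":0},
    {"dx":0,"dy":0,"dz":5,"ax":0,"ay":0,"az":0},
    {"dx":0,"dy":0,"dz":0,"ax":0,"ay":0,"az":0},
    {"dx":0,"dy":0,"dz":0,"ax":0,"ay":0,"az":0},
  ],
)

```text
time: 20.32
tcp_pos: [0.5987, -0.3704, 0.0191]
tool_rot: [0.0, 0.744, 0.668, 0.0]
force: [0.3, 0.3, -0.3]
opening: 0.725
```

```bash
python3 go.py 598.5 -370.1 6.5 83.5
```

```text
t 20.32 tcp [ 598.7 -370.4   19.1] yaw 83.8 open mm 67.4 F [ 0.3  0.3 -0.3] Tq [-0.03 -0.1   0.01] j [ 0.81  0.87 -0.57  1.75  0.67  0.72 -0.22]
shift [ 0.2 -0.2 12.6] turn [0.    0.    0.005] rows>= 1.0
```

>>> step_arm(
  moves=[
    {"dx":0,"dy":0,"dz":9,"ax":0,"ay":0,"az":0.004},
    {"dx":0,"dy":0,"dz":3,"ax":0,"ay":0,"az":0},
    {"dx":0,"dy":0,"dz":0,"ax":0,"ay":0,"az":0},
  ],
)

```text
time: 20.7
tcp_pos: [0.5983, -0.3701, 0.0061]
tool_rot: [-0.0, 0.746, 0.666, -0.0]
force: [-0.3, 0.2, 0.5]
opening: 0.724
```

>>> step_arm(
  moves=[
    {"dx":0,"dy":0,"dz":0,"ax":0,"ay":0,"az":0},
    {"dx":0,"dy":0,"dz":0,"ax":0,"ay":0,"az":0},
    {"dx":0,"dy":0,"dz":0,"ax":0,"ay":0,"az":0},
    {"dx":0,"dy":0,"dz":0,"ax":0,"ay":0,"az":0},
  ],
  hand=0,
  grip_force=25,
)

```text
time: 21.2
tcp_pos: [0.5986, -0.3703, 0.0067]
tool_rot: [0.0, 0.746, 0.666, 0.0]
force: [0.1, -0.5, 0.9]
opening: 0.556
```

```bash
python3 go.py 598.5 -370.1 6.5 83.5
```

```text
t 21.2 tcp [ 598.6 -370.3    6.7] yaw 83.6 open mm 51.7 F [ 0.1 -0.5  0.9] Tq [ 0.   -0.11  0.02] j [ 0.81  0.88 -0.56  1.75  0.68  0.7  -0.23]
shift [ 0.2 -0.1  0.2] turn [0.    0.    0.001] rows>= 1.0
```

>>> step_arm(
  moves=[
    {"dx":0,"dy":0,"dz":-20,"ax":0,"ay":0,"az":0},
    {"dx":0,"dy":0,"dz":-45,"ax":0,"ay":0,"az":0},
    {"dx":0,"dy":0,"dz":-50,"ax":0,"ay":0,"az":0},
    {"dx":0,"dy":0,"dz":-45,"ax":0,"ay":0,"az":-0.1},
    {"dx":0,"dy":0,"dz":0,"ax":0,"ay":0,"az":-0.16},
  ],
)

```text
time: 21.82
tcp_pos: [0.6006, -0.3706, 0.1727]
tool_rot: [0.004, 0.651, 0.759, 0.001]
force: [-0.4, 0.3, -0.4]
opening: 0.559
```

>>> step_arm(
  moves=[
    {"dx":0,"dy":0,"dz":0,"ax":0,"ay":0,"az":-0.18},
    {"dx":0,"dy":0,"dz":0,"ax":0,"ay":0,"az":-0.18},
    {"dx":0,"dy":0,"dz":0,"ax":0,"ay":0,"az":-0.18},
    {"dx":0,"dy":0,"dz":0,"ax":0,"ay":0,"az":-0.18},
    {"dx":0,"dy":0,"dz":0,"ax":0,"ay":0,"az":-0.18},
  ],
)

```text
time: 22.45
tcp_pos: [0.5984, -0.3704, 0.1682]
tool_rot: [0.0, 0.256, 0.967, -0.0]
force: [0.0, -0.3, -0.7]
opening: 0.556
```

>>> step_arm(
  moves=[
    {"dx":0,"dy":0,"dz":0,"ax":0,"ay":0,"az":-0.18},
    {"dx":0,"dy":0,"dz":0,"ax":0,"ay":0,"az":-0.08},
    {"dx":0,"dy":0,"dz":0,"ax":0,"ay":0,"az":0},
  ],
)

```text
time: 22.82
tcp_pos: [0.5984, -0.3704, 0.1676]
tool_rot: [0.0, 0.131, 0.991, -0.0]
force: [-0.1, 0.2, -0.1]
opening: 0.554
```

```bash
python3 go.py 517.5 354.5 165 164.8
```

```text
t 22.82 tcp [ 598.4 -370.4  167.6] yaw 164.9 open mm 51.5 F [-0.1  0.2 -0.1] Tq [ 0.04 -0.13 -0.07] j [ 1.05  0.83 -1.03  1.66  0.78  1.11  1.1 ]
shift [267.  678.8   2.4] turn [-0.     0.     0.002] rows>= 12.0
```

>>> step_arm(
  moves=[
    {"dx":9,"dy":23,"dz":0,"ax":0,"ay":0,"az":0},
    {"dx":20,"dy":50,"dz":0,"ax":0,"ay":0,"az":0},
    {"dx":20,"dy":50,"dz":0,"ax":0,"ay":0,"az":0},
    {"dx":20,"dy":50,"dz":0,"ax":0,"ay":0,"az":0},
    {"dx":20,"dy":50,"dz":0,"ax":0,"ay":0,"az":0},
  ],
)

```text
time: 23.45
tcp_pos: [0.5702, -0.1303, 0.1675]
tool_rot: [0.0, 0.132, 0.991, -0.0]
force: [0.9, -0.5, -0.4]
opening: 0.555
```

>>> step_arm(
  moves=[
    {"dx":20,"dy":50,"dz":0,"ax":0,"ay":0,"az":0},
    {"dx":20,"dy":50,"dz":0,"ax":0,"ay":0,"az":0},
    {"dx":20,"dy":50,"dz":0,"ax":0,"ay":0,"az":0},
    {"dx":20,"dy":50,"dz":0,"ax":0,"ay":0,"az":0},
    {"dx":20,"dy":50,"dz":0,"ax":0,"ay":0,"az":0},
  ],
)

```text
time: 24.08
tcp_pos: [0.5387, 0.1372, 0.1675]
tool_rot: [0.001, 0.132, 0.991, -0.0]
force: [0.4, 0.4, -0.1]
opening: 0.553
```

>>> step_arm(
  moves=[
    {"dx":20,"dy":50,"dz":0,"ax":0,"ay":0,"az":0},
    {"dx":20,"dy":50,"dz":0,"ax":0,"ay":0,"az":0},
    {"dx":20,"dy":50,"dz":0,"ax":0,"ay":0,"az":0},
    {"dx":18,"dy":56,"dz":0,"ax":0,"ay":0,"az":0},
    {"dx":0,"dy":0,"dz":10,"ax":0,"ay":0,"az":0},
  ],
)

```text
time: 24.7
tcp_pos: [0.5154, 0.361, 0.1586]
tool_rot: [0.001, 0.129, 0.992, 0.002]
force: [-0.1, 0.7, -0.9]
opening: 0.553
```

>>> step_arm(
  moves=[
    {"dx":0,"dy":0,"dz":40,"ax":0,"ay":0,"az":0},
    {"dx":0,"dy":0,"dz":40,"ax":0,"ay":0,"az":0},
    {"dx":0,"dy":0,"dz":18,"ax":0,"ay":0,"az":0},
    {"dx":0,"dy":0,"dz":0,"ax":0,"ay":0,"az":0},
    {"dx":0,"dy":0,"dz":0,"ax":0,"ay":0,"az":0},
  ],
)

```text
time: 25.32
tcp_pos: [0.5176, 0.3553, 0.06]
tool_rot: [0.001, 0.131, 0.991, 0.001]
force: [0.3, 0.0, 0.3]
opening: 0.553
```

```bash
python3 go.py 517.3 354.5 34.9 164.7;python3 - <<'E'
from h import *
snap('scene','s7',(320,80,480,200),5)
E
```

```text
t 25.32 tcp [517.6 355.3  60. ] yaw 164.9 open mm 51.5 F [0.3 0.  0.3] Tq [ 0.02 -0.12  0.01] j [-0.16  0.84 -0.87  1.91  0.89  0.82 -0.2 ]
shift [ 0.1 -0.9 25.1] turn [0.001 0.001 0.004] rows>= 1.0
```

View pics/s7.png

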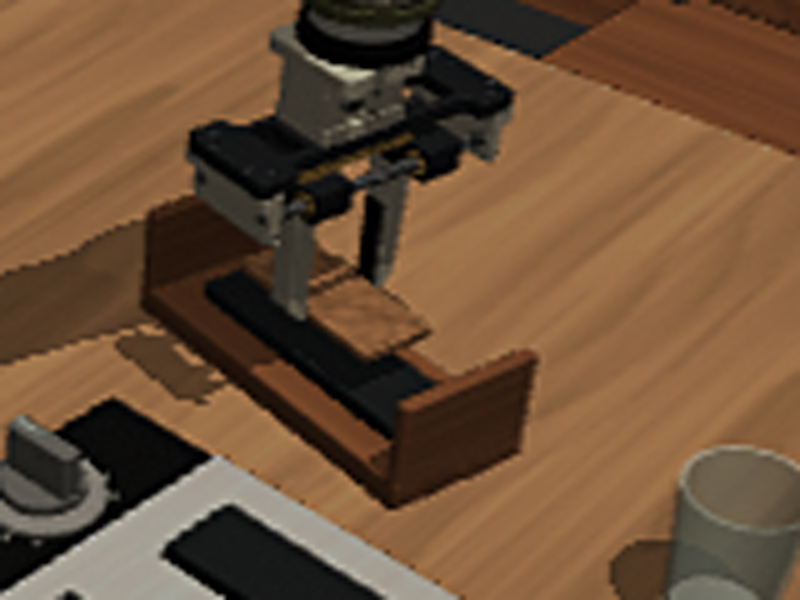

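The mat is centred above A, so I'll lower it.

>>> step_arm(
  moves=[
    {"dx":0,"dy":-0.8,"dz":14,"ax":0,"ay":0,"az":0.004},
    {"dx":0,"dy":0,"dz":9,"ax":0,"ay":0,"az":0},
    {"dx":0,"dy":0,"dz":0,"ax":0,"ay":0,"az":0},
    {"dx":0,"dy":0,"dz":0,"ax":0,"ay":0,"az":0},
  ],
)

```text
time: 25.88
tcp_pos: [0.5167, 0.3542, 0.0355]
tool_rot: [-0.0, 0.133, 0.991, -0.0]
force: [0.4, -0.1, -0.1]
opening: 0.553
```

```bash
python3 go.py 517.3 354.5 34.9 164.7
```

```text
t 25.88 tcp [516.7 354.2  35.5] yaw 164.7 open mm 51.4 F [ 0.4 -0.1 -0.1] Tq [ 0.02 -0.11 -0.  ] j [-0.17  0.87 -0.84  1.92  0.92  0.79 -0.24]
shift [-0.5  0.5  0.6] turn [-0. -0.  0.] rows>= 1.0
```

>>> step_arm(
  moves=[
    {"dx":-0.5,"dy":0.5,"dz":0.7,"ax":0,"ay":0,"az":0},
    {"dx":0,"dy":0,"dz":0,"ax":0,"ay":0,"az":0},
  ],
)

```text
time: 26.12
tcp_pos: [0.5176, 0.3545, 0.035]
tool_rot: [0.0, 0.133, 0.991, 0.0]
force: [0.3, 0.1, 1.0]
opening: 0.551
```

>>> step_arm(
  moves=[
    {"dx":0,"dy":0,"dz":0,"ax":0,"ay":0,"az":0},
    {"dx":0,"dy":0,"dz":0,"ax":0,"ay":0,"az":0},
    {"dx":0,"dy":0,"dz":0,"ax":0,"ay":0,"az":0},
  ],
  hand=75,
)

```text
time: 26.5
tcp_pos: [0.5175, 0.3544, 0.0349]
tool_rot: [0.0, 0.133, 0.991, 0.0]
force: [0.5, -0.9, 0.2]
opening: 0.743
```

>>> step_arm(
  moves=[
    {"dx":0,"dy":0,"dz":-15,"ax":0,"ay":0,"az":0},
    {"dx":0,"dy":0,"dz":-40,"ax":0,"ay":0,"az":0},
    {"dx":0,"dy":0,"dz":-45,"ax":0,"ay":0,"az":0},
    {"dx":0,"dy":0,"dz":-40,"ax":0,"ay":0,"az":0},
  ],
)

```text
time: 27.0
tcp_pos: [0.5172, 0.3547, 0.1776]
tool_rot: [0.0, 0.133, 0.991, 0.0]
force: [1.1, 0.3, -0.8]
opening: 0.75
```

```bash
python3 go.py 622.8 -155.5 170 176.8
```

```text
t 27.0 tcp [517.2 354.7 177.6] yaw 164.7 open mm 69.8 F [ 1.1  0.3 -0.8] Tq [ 0.03 -0.15 -0.01] j [-0.08  0.71 -0.99  1.83  0.71  0.99 -0.07]
shift [-236.1 -464.5    7.2] turn [ 0.001  0.    -0.21 ] rows>= 9.0
```

>>> step_arm(
  moves=[
    {"dx":-18,"dy":-36,"dz":0,"ax":0,"ay":0,"az":0},
    {"dx":-24,"dy":-48,"dz":0,"ax":0,"ay":0,"az":0},
    {"dx":-24,"dy":-48,"dz":0,"ax":0,"ay":0,"az":0},
    {"dx":-24,"dy":-48,"dz":0,"ax":0,"ay":0,"az":0},
    {"dx":-24,"dy":-48,"dz":0,"ax":0,"ay":0,"az":0},
  ],
)

```text
time: 27.62
tcp_pos: [0.5675, 0.1028, 0.176]
tool_rot: [0.0, 0.133, 0.991, 0.0]
force: [0.2, 0.0, 0.7]
opening: 0.75
```

>>> step_arm(
  moves=[
    {"dx":-24,"dy":-48,"dz":0,"ax":0,"ay":0,"az":0},
    {"dx":-24,"dy":-48,"dz":0,"ax":0,"ay":0,"az":0},
    {"dx":-24,"dy":-48,"dz":0,"ax":0,"ay":0,"az":0},
    {"dx":-24,"dy":-48,"dz":0,"ax":0,"ay":0,"az":0},
    {"dx":-26,"dy":-44,"dz":0,"ax":0,"ay":0,"az":0},
  ],
)

```text
time: 28.25
tcp_pos: [0.6228, -0.1575, 0.1761]
tool_rot: [0.0, 0.133, 0.991, -0.0]
force: [0.9, 0.4, 0.2]
opening: 0.751
```

>>> step_arm(
  moves=[
    {"dx":0,"dy":0,"dz":20,"ax":0,"ay":0,"az":-0.07},
    {"dx":0,"dy":0,"dz":40,"ax":0,"ay":0,"az":-0.07},
    {"dx":0,"dy":0,"dz":30,"ax":0,"ay":0,"az":-0.07},
    {"dx":0,"dy":0,"dz":10,"ax":0,"ay":0,"az":0},
    {"dx":0,"dy":0,"dz":0,"ax":0,"ay":0,"az":0},
  ],
)

```text
time: 28.88
tcp_pos: [0.6229, -0.1552, 0.0755]
tool_rot: [-0.0, 0.029, 1.0, 0.0]
force: [0.1, -0.2, 0.2]
opening: 0.751
```

```bash
python3 go.py 622.8 -155.5 45.5 176.8;python3 - <<'E'
from h import *
snap('top','t8',(110,120,390,270),2.8)
E
```

```text
t 28.88 tcp [ 622.9 -155.2   75.5] yaw 176.7 open mm 69.8 F [ 0.1 -0.2  0.2] Tq [ 0.04 -0.19 -0.01] j [ 0.74  0.88 -0.98  1.87  0.92  0.93  0.83]
shift [ 0.1 -0.3 30. ] turn [ 0.    -0.    -0.002] rows>= 1.0
```

View pics/t8.png

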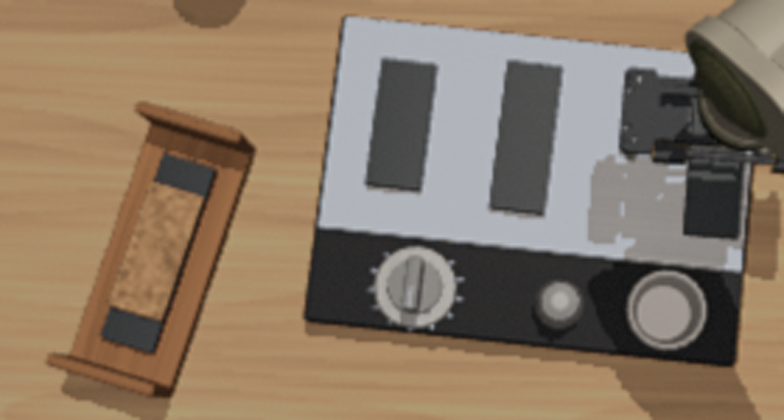

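The mat is centred on A, and B is directly under the gripper at about (713,180) in the crop. I'll grasp B.

>>> step_arm(
  moves=[
    {"dx":0,"dy":0,"dz":18,"ax":0,"ay":0,"az":0},
    {"dx":0,"dy":0,"dz":10,"ax":0,"ay":0,"az":0},
    {"dx":0,"dy":0,"dz":1.5,"ax":0,"ay":0,"az":0},
    {"dx":0,"dy":0,"dz":0,"ax":0,"ay":0,"az":0},
    {"dx":0,"dy":0,"dz":0,"ax":0,"ay":0,"az":0},
  ],
)

```text
time: 29.55
tcp_pos: [0.623, -0.1553, 0.0457]
tool_rot: [0.0, 0.028, 1.0, 0.0]
force: [-0.4, 0.1, 0.1]
opening: 0.753
```

>>> step_arm(
  moves=[
    {"dx":0,"dy":0,"dz":0,"ax":0,"ay":0,"az":0},
    {"dx":0,"dy":0,"dz":0,"ax":0,"ay":0,"az":0},
    {"dx":0,"dy":0,"dz":0,"ax":0,"ay":0,"az":0},
    {"dx":0,"dy":0,"dz":0,"ax":0,"ay":0,"az":0},
  ],
  hand=0,
  grip_force=45,
)

```text
time: 30.05
tcp_pos: [0.6228, -0.1561, 0.0456]
tool_rot: [0.0, 0.029, 1.0, -0.001]
force: [-0.3, -3.8, 3.0]
opening: 0.551
```

```bash
python3 go.py 622.8 -155.5 170 176.8
```

```text
t 30.05 tcp [ 622.8 -156.1   45.6] yaw 176.7 open mm 51.3 F [-0.3 -3.8  3. ] Tq [-0.79 -0.04 -0.01] j [ 0.73  0.91 -0.95  1.88  0.97  0.9   0.79]
shift [ 1.000e-01  5.000e-01 -1.244e+02] turn [-0.001  0.    -0.001] rows>= 2.0
```

>>> step_arm(
  moves=[
    {"dx":0,"dy":0,"dz":-20,"ax":0,"ay":0,"az":0},
    {"dx":0,"dy":0,"dz":-45,"ax":0,"ay":0,"az":0},
    {"dx":0,"dy":0,"dz":-45,"ax":0,"ay":0,"az":0.1},
    {"dx":0,"dy":0,"dz":-15,"ax":0,"ay":0,"az":0.11},
    {"dx":0,"dy":0,"dz":0,"ax":0,"ay":0,"az":0},
  ],
)

```text
time: 30.68
tcp_pos: [0.6233, -0.1547, 0.1726]
tool_rot: [0.001, 0.132, 0.991, -0.0]
force: [-0.5, -0.0, -3.8]
opening: 0.556
```

```bash
python3 go.py 517.4 354.5 165 164.8
```

```text
t 30.68 tcp [ 623.3 -154.7  172.6] yaw 164.8 open mm 51.7 F [-0.5 -0.  -3.8] Tq [ 0.04 -0.11 -0.04] j [ 0.77  0.76 -1.03  1.8   0.76  1.03  0.75]
shift [235.8 463.6   7. ] turn [ 0.     0.003 -0.   ] rows>= 9.0
```

>>> step_arm(
  moves=[
    {"dx":12,"dy":23,"dz":0,"ax":0,"ay":0,"az":0},
    {"dx":23,"dy":45,"dz":0,"ax":0,"ay":0,"az":0},
    {"dx":23,"dy":45,"dz":0,"ax":0,"ay":0,"az":0},
    {"dx":23,"dy":45,"dz":0,"ax":0,"ay":0,"az":0},
    {"dx":23,"dy":45,"dz":0,"ax":0,"ay":0,"az":0},
  ],
)

```text
time: 31.3
tcp_pos: [0.5748, 0.0693, 0.1695]
tool_rot: [-0.001, 0.131, 0.991, 0.0]
force: [0.7, 0.3, -3.0]
opening: 0.551
```

>>> step_arm(
  moves=[
    {"dx":23,"dy":45,"dz":0,"ax":0,"ay":0,"az":0},
    {"dx":23,"dy":45,"dz":0,"ax":0,"ay":0,"az":0},
    {"dx":23,"dy":45,"dz":0,"ax":0,"ay":0,"az":0},
    {"dx":23,"dy":45,"dz":0,"ax":0,"ay":0,"az":0},
    {"dx":23,"dy":45,"dz":0,"ax":0,"ay":0,"az":0},
  ],
)

```text
time: 31.92
tcp_pos: [0.5232, 0.3164, 0.1694]
tool_rot: [-0.001, 0.131, 0.991, -0.0]
force: [1.1, -0.0, -3.0]
opening: 0.558
```

>>> step_arm(
  moves=[
    {"dx":17,"dy":35,"dz":0,"ax":0,"ay":0,"az":0},
    {"dx":0,"dy":0,"dz":25,"ax":0,"ay":0,"az":0},
    {"dx":0,"dy":0,"dz":40,"ax":0,"ay":0,"az":0},
    {"dx":0,"dy":0,"dz":30,"ax":0,"ay":0,"az":0},
    {"dx":0,"dy":0,"dz":0,"ax":0,"ay":0,"az":0},
  ],
)

```text
time: 32.55
tcp_pos: [0.5154, 0.3522, 0.0726]
tool_rot: [-0.002, 0.131, 0.991, -0.002]
force: [-0.1, 0.2, -2.1]
opening: 0.552
```

```bash
python3 go.py 517.4 354.5 43.8 164.8;python3 - <<'E'
from h import *
snap('scene','s9',(320,80,480,200),5)
E
```

```text
t 32.55 tcp [515.4 352.2  72.6] yaw 164.9 open mm 51.4 F [-0.1  0.2 -2.1] Tq [ 0.02 -0.15  0.05] j [-0.15  0.83 -0.88  1.91  0.86  0.84 -0.18]
shift [-1.4  2.8 28.8] turn [-0.004 -0.004  0.002] rows>= 1.0
```

View pics/s9.png

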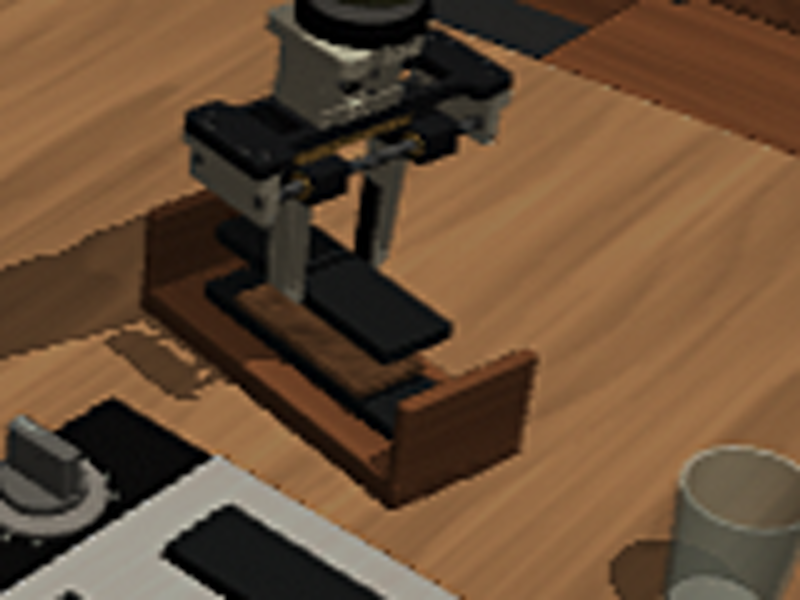

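B hangs level over the mat. I'll lower it.

>>> step_arm(
  moves=[
    {"dx":0,"dy":0,"dz":15,"ax":0,"ay":0,"az":0},
    {"dx":0,"dy":0,"dz":7,"ax":0,"ay":0,"az":0},
    {"dx":0,"dy":0,"dz":0,"ax":0,"ay":0,"az":0},
    {"dx":0,"dy":0,"dz":0,"ax":0,"ay":0,"az":0},
  ],
)

```text
time: 33.1
tcp_pos: [0.5173, 0.3536, 0.0538]
tool_rot: [0.0, 0.133, 0.991, 0.0]
force: [-0.1, 0.4, -3.7]
opening: 0.551
```

```bash
python3 go.py 517.4 354.5 43.8 164.8
```

```text
t 33.1 tcp [517.3 353.6  53.8] yaw 164.7 open mm 51.3 F [-0.1  0.4 -3.7] Tq [ 0.07 -0.17 -0.03] j [-0.16  0.85 -0.85  1.92  0.89  0.81 -0.21]
shift [ 0.2  0.9 10. ] turn [ 0.     0.    -0.001] rows>= 1.0
```

>>> step_arm(
  moves=[
    {"dx":0,"dy":0.8,"dz":6,"ax":0,"ay":0,"az":0},
    {"dx":0,"dy":0,"dz":3,"ax":0,"ay":0,"az":0},
    {"dx":0,"dy":0,"dz":0.7,"ax":0,"ay":0,"az":0},
    {"dx":0,"dy":0,"dz":0,"ax":0,"ay":0,"az":0},
    {"dx":0,"dy":0,"dz":0,"ax":0,"ay":0,"az":0},
  ],
)

```text
time: 33.72
tcp_pos: [0.5174, 0.3543, 0.0437]
tool_rot: [-0.0, 0.133, 0.991, 0.0]
force: [-0.1, -0.5, -2.9]
opening: 0.554
```

```bash
python3 go.py 517.4 354.5 43.8 164.8
```

```text
t 33.73 tcp [517.4 354.3  43.7] yaw 164.7 open mm 51.5 F [-0.1 -0.5 -2.9] Tq [ 0.03 -0.16 -0.  ] j [-0.17  0.86 -0.84  1.92  0.91  0.8  -0.22]
shift [ 0.1  0.2 -0.1] turn [ 0.    -0.    -0.001] rows>= 1.0
```

>>> step_arm(
  moves=[
    {"dx":0,"dy":0,"dz":0.4,"ax":0,"ay":0,"az":0},
    {"dx":0,"dy":0,"dz":0,"ax":0,"ay":0,"az":0},
  ],
)

```text
time: 33.98
tcp_pos: [0.5174, 0.3543, 0.0436]
tool_rot: [0.0, 0.133, 0.991, 0.0]
force: [-0.6, -1.2, 1.2]
opening: 0.554
```

>>> step_arm(
  moves=[
    {"dx":0,"dy":0,"dz":0,"ax":0,"ay":0,"az":0},
    {"dx":0,"dy":0,"dz":0,"ax":0,"ay":0,"az":0},
    {"dx":0,"dy":0,"dz":0,"ax":0,"ay":0,"az":0},
  ],
  hand=71,
)

```text
time: 34.35
tcp_pos: [0.5175, 0.3543, 0.0433]
tool_rot: [0.0, 0.133, 0.991, 0.0]
force: [0.1, -0.8, -0.1]
opening: 0.709
```

>>> step_arm(
  moves=[
    {"dx":0,"dy":0,"dz":-15,"ax":0,"ay":0,"az":0},
    {"dx":0,"dy":0,"dz":-40,"ax":0,"ay":0,"az":0},
    {"dx":0,"dy":0,"dz":-45,"ax":0,"ay":0,"az":0},
    {"dx":0,"dy":0,"dz":-35,"ax":0,"ay":0,"az":0},
  ],
)

```text
time: 34.85
tcp_pos: [0.5173, 0.3547, 0.1812]
tool_rot: [0.0, 0.133, 0.991, 0.001]
force: [0.4, 0.7, -0.4]
opening: 0.71
```

```bash
python3 go.py 505 -348.8 175 87.1
```

```text
t 34.85 tcp [517.3 354.7 181.2] yaw 164.7 open mm 66.0 F [ 0.4  0.7 -0.4] Tq [ 0.06 -0.22 -0.03] j [-0.08  0.71 -0.99  1.83  0.7   1.   -0.06]
shift [-173.2 -682.     5.3] turn [ 0.002 -0.     1.355] rows>= 12.0
```

>>> step_arm(
  moves=[
    {"dx":-11,"dy":-32,"dz":0,"ax":0,"ay":0,"az":0},
    {"dx":-12.5,"dy":-50,"dz":0,"ax":0,"ay":0,"az":0},
    {"dx":-12.5,"dy":-50,"dz":0,"ax":0,"ay":0,"az":0},
    {"dx":-12.5,"dy":-50,"dz":0,"ax":0,"ay":0,"az":0},
    {"dx":-12.5,"dy":-50,"dz":0,"ax":0,"ay":0,"az":0},
  ],
)

```text
time: 35.48
tcp_pos: [0.515, 0.1129, 0.1793]
tool_rot: [0.0, 0.133, 0.991, 0.0]
force: [0.6, -0.2, 0.5]
opening: 0.715
```

>>> step_arm(
  moves=[
    {"dx":-12.5,"dy":-50,"dz":0,"ax":0,"ay":0,"az":0},
    {"dx":-12.5,"dy":-50,"dz":0,"ax":0,"ay":0,"az":0},
    {"dx":-12.5,"dy":-50,"dz":0,"ax":0,"ay":0,"az":0},
    {"dx":-12.5,"dy":-50,"dz":0,"ax":0,"ay":0,"az":0},
    {"dx":-12.5,"dy":-50,"dz":0,"ax":0,"ay":0,"az":0},
  ],
)

```text
time: 36.1
tcp_pos: [0.5095, -0.1449, 0.1794]
tool_rot: [0.001, 0.133, 0.991, -0.0]
force: [0.4, 0.5, -0.8]
opening: 0.712
```

>>> step_arm(
  moves=[
    {"dx":-12.5,"dy":-50,"dz":0,"ax":0,"ay":0,"az":0},
    {"dx":-12.5,"dy":-50,"dz":0,"ax":0,"ay":0,"az":0},
    {"dx":-12.5,"dy":-50,"dz":0,"ax":0,"ay":0,"az":0},
    {"dx":-12.5,"dy":-50,"dz":0,"ax":0,"ay":0,"az":0.15},
    {"dx":0,"dy":0,"dz":0,"ax":0,"ay":0,"az":0.18},
  ],
)

```text
time: 36.72
tcp_pos: [0.5038, -0.3542, 0.1783]
tool_rot: [-0.0, 0.3, 0.954, -0.0]
force: [0.4, 1.2, -0.5]
opening: 0.709
```

>>> step_arm(
  moves=[
    {"dx":0,"dy":0,"dz":0,"ax":0,"ay":0,"az":0.18},
    {"dx":0,"dy":0,"dz":0,"ax":0,"ay":0,"az":0.18},
    {"dx":0,"dy":0,"dz":0,"ax":0,"ay":0,"az":0.18},
    {"dx":0,"dy":0,"dz":10,"ax":0,"ay":0,"az":0.18},
    {"dx":0,"dy":0,"dz":30,"ax":0,"ay":0,"az":0.18},
  ],
)

```text
time: 37.35
tcp_pos: [0.5062, -0.3497, 0.1402]
tool_rot: [0.002, 0.683, 0.731, 0.001]
force: [-0.1, 0.4, -0.7]
opening: 0.712
```

>>> step_arm(
  moves=[
    {"dx":0,"dy":0,"dz":45,"ax":0,"ay":0,"az":0.125},
    {"dx":0,"dy":0,"dz":45,"ax":0,"ay":0,"az":0},
    {"dx":0,"dy":0,"dz":15,"ax":0,"ay":0,"az":0},
    {"dx":0,"dy":0,"dz":0,"ax":0,"ay":0,"az":0},
    {"dx":0,"dy":0,"dz":0,"ax":0,"ay":0,"az":0},
  ],
)

```text
time: 37.98
tcp_pos: [0.5059, -0.3498, 0.035]
tool_rot: [0.001, 0.725, 0.689, 0.0]
force: [-0.4, 0.1, 0.2]
opening: 0.709
```

```bash
python3 go.py 505 -348.8 6.6 87.1
python3 - <<'E'
from h import *
snap('top','t10',(110,120,480,300),2.1)
E
python3 m2.py t10 .052
```

```text
t 37.98 tcp [ 505.9 -349.8   35. ] yaw 87.1 open mm 66.0 F [-0.4  0.1  0.2] Tq [-0.02 -0.08 -0.02] j [ 0.88  0.77 -0.57  1.96  0.72  0.61 -0.22]
shift [ 1.  -1.1 28.4] turn [ 0.002  0.001 -0.   ] rows>= 1.0
carr (array([515.7, 352.3]), array([515.4, 353.4], dtype=float32), array([174.6,  55.7]), -15.4, (np.float64(165.0), np.float64(210.0)))
brd (array([639.3, 135.1]), array([638.8, 134.8], dtype=float32), array([118.3,  49.9]), -5.0, (np.float64(253.0), np.float64(164.0)))
brd (array([631.1,  20.5]), array([630.6,  20.5], dtype=float32), array([138.2,  49.2]), -5.3, (np.float64(297.0), np.float64(169.0)))
```

View pics/t10.png

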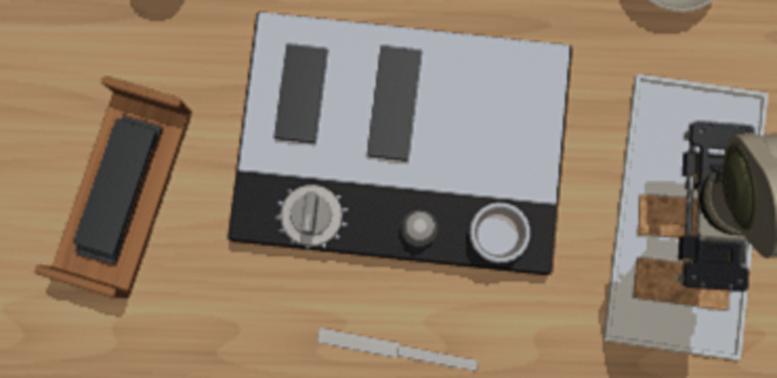

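B sits centred on the stack, and C and D have not moved. I'll continue with mat 2.

>>> step_arm(
  moves=[
    {"dx":0.5,"dy":-1,"dz":14,"ax":0,"ay":0,"az":0},
    {"dx":0,"dy":0,"dz":11,"ax":0,"ay":0,"az":0},
    {"dx":0,"dy":0,"dz":3,"ax":0,"ay":0,"az":0},
    {"dx":0,"dy":0,"dz":0,"ax":0,"ay":0,"az":0},
    {"dx":0,"dy":0,"dz":0,"ax":0,"ay":0,"az":0},
  ],
)

```text
time: 38.65
tcp_pos: [0.5042, -0.3488, 0.0052]
tool_rot: [0.0, 0.725, 0.689, 0.0]
force: [-0.7, 0.5, -0.3]
opening: 0.713
```

>>> step_arm(
  moves=[
    {"dx":0,"dy":0,"dz":0,"ax":0,"ay":0,"az":0},
    {"dx":0,"dy":0,"dz":0,"ax":0,"ay":0,"az":0},
    {"dx":0,"dy":0,"dz":0,"ax":0,"ay":0,"az":0},
    {"dx":0,"dy":0,"dz":0,"ax":0,"ay":0,"az":0},
  ],
  hand=0,
  grip_force=25,
)

```text
time: 39.15
tcp_pos: [0.5041, -0.3489, 0.0054]
tool_rot: [0.0, 0.725, 0.689, 0.0]
force: [1.1, -0.9, 0.6]
opening: 0.554
```

```bash
python3 go.py 505 -348.8 6.6 87.1
```

```text
t 39.15 tcp [ 504.1 -348.9    5.4] yaw 87.1 open mm 51.5 F [ 1.1 -0.9  0.6] Tq [-0.01 -0.1  -0.02] j [ 0.86  0.81 -0.53  1.98  0.76  0.56 -0.25]
shift [ 0.2  0.9 -1.2] turn [ 0.  0. -0.] rows>= 1.0
```

>>> step_arm(
  moves=[
    {"dx":0,"dy":0,"dz":-20,"ax":0,"ay":0,"az":0},
    {"dx":0,"dy":0,"dz":-45,"ax":0,"ay":0,"az":0},
    {"dx":0,"dy":0,"dz":-50,"ax":0,"ay":0,"az":0},
    {"dx":0,"dy":0,"dz":-50,"ax":0,"ay":0,"az":-0.1},
    {"dx":0,"dy":0,"dz":-5,"ax":0,"ay":0,"az":-0.18},
  ],
)

```text
time: 39.78
tcp_pos: [0.5057, -0.3492, 0.1807]
tool_rot: [0.003, 0.62, 0.785, 0.0]
force: [-0.5, 0.1, -0.8]
opening: 0.557
```

>>> step_arm(
  moves=[
    {"dx":0,"dy":0,"dz":0,"ax":0,"ay":0,"az":-0.18},
    {"dx":0,"dy":0,"dz":0,"ax":0,"ay":0,"az":-0.18},
    {"dx":0,"dy":0,"dz":0,"ax":0,"ay":0,"az":-0.18},
    {"dx":0,"dy":0,"dz":0,"ax":0,"ay":0,"az":-0.18},
    {"dx":0,"dy":0,"dz":0,"ax":0,"ay":0,"az":-0.18},
  ],
)

```text
time: 40.4
tcp_pos: [0.5037, -0.3489, 0.1767]
tool_rot: [0.0, 0.216, 0.976, -0.0]
force: [-0.6, 0.5, 0.5]
opening: 0.557
```

>>> step_arm(
  moves=[
    {"dx":0,"dy":0,"dz":0,"ax":0,"ay":0,"az":-0.175},
    {"dx":0,"dy":0,"dz":0,"ax":0,"ay":0,"az":0},
    {"dx":0,"dy":0,"dz":0,"ax":0,"ay":0,"az":0},
  ],
)

```text
time: 40.78
tcp_pos: [0.5039, -0.349, 0.1759]
tool_rot: [0.0, 0.135, 0.991, -0.0]
force: [-0.2, 0.6, -1.0]
opening: 0.55
```

```bash
python3 go.py 517.4 354.5 170 164.8
```

```text
t 40.77 tcp [ 503.9 -349.   175.9] yaw 164.5 open mm 51.1 F [-0.2  0.6 -1. ] Tq [ 0.05 -0.13  0.04] j [ 1.17  0.74 -1.08  1.86  0.77  1.02  1.07]
shift [175.1 681.5   5.7] turn [-0.     0.    -0.005] rows>= 12.0
```

>>> step_arm(
  moves=[
    {"dx":9,"dy":30,"dz":0,"ax":0,"ay":0,"az":-0.005},
    {"dx":13,"dy":50,"dz":0,"ax":0,"ay":0,"az":0},
    {"dx":13,"dy":50,"dz":0,"ax":0,"ay":0,"az":0},
    {"dx":13,"dy":50,"dz":0,"ax":0,"ay":0,"az":0},
    {"dx":13,"dy":50,"dz":0,"ax":0,"ay":0,"az":0},
  ],
)

```text
time: 41.4
tcp_pos: [0.5047, -0.1093, 0.1759]
tool_rot: [0.0, 0.132, 0.991, -0.0]
force: [0.8, 0.6, -0.2]
opening: 0.549
```

>>> step_arm(
  moves=[
    {"dx":13,"dy":50,"dz":0,"ax":0,"ay":0,"az":0},
    {"dx":13,"dy":50,"dz":0,"ax":0,"ay":0,"az":0},
    {"dx":13,"dy":50,"dz":0,"ax":0,"ay":0,"az":0},
    {"dx":13,"dy":50,"dz":0,"ax":0,"ay":0,"az":0},
    {"dx":13,"dy":50,"dz":0,"ax":0,"ay":0,"az":0},
  ],
)

```text
time: 42.02
tcp_pos: [0.5066, 0.1491, 0.1758]
tool_rot: [0.0, 0.132, 0.991, -0.0]
force: [-0.1, 0.5, 0.7]
opening: 0.551
```

>>> step_arm(
  moves=[
    {"dx":13,"dy":50,"dz":0,"ax":0,"ay":0,"az":0},
    {"dx":13,"dy":50,"dz":0,"ax":0,"ay":0,"az":0},
    {"dx":13,"dy":50,"dz":0,"ax":0,"ay":0,"az":0},
    {"dx":10,"dy":51,"dz":0,"ax":0,"ay":0,"az":0},
    {"dx":0,"dy":0,"dz":10,"ax":0,"ay":0,"az":0},
  ],
)

```text
time: 42.65
tcp_pos: [0.5102, 0.3596, 0.1666]
tool_rot: [0.0, 0.129, 0.992, 0.002]
force: [-0.6, -1.2, -0.7]
opening: 0.552
```

>>> step_arm(
  moves=[
    {"dx":0,"dy":0,"dz":35,"ax":0,"ay":0,"az":0},
    {"dx":0,"dy":0,"dz":35,"ax":0,"ay":0,"az":0},
    {"dx":0,"dy":0,"dz":17,"ax":0,"ay":0,"az":0},
    {"dx":0,"dy":0,"dz":0,"ax":0,"ay":0,"az":0},
    {"dx":0,"dy":0,"dz":0,"ax":0,"ay":0,"az":0},
  ],
)

```text
time: 43.28
tcp_pos: [0.5118, 0.3546, 0.0795]
tool_rot: [0.0, 0.131, 0.991, 0.001]
force: [0.6, 0.1, -0.1]
opening: 0.554
```

```bash
python3 go.py 517.3 354.5 53.5 164.7;python3 - <<'E'
from h import *
snap('scene','s11',(320,80,480,200),5)
E
```

```text
t 43.27 tcp [511.8 354.6  79.5] yaw 165.0 open mm 51.5 F [ 0.6  0.1 -0.1] Tq [ 0.07 -0.19  0.03] j [-0.15  0.81 -0.89  1.91  0.86  0.84 -0.19]
shift [-5.3  1.3 26. ] turn [0.001 0.001 0.005] rows>= 1.0
```

View pics/s11.png

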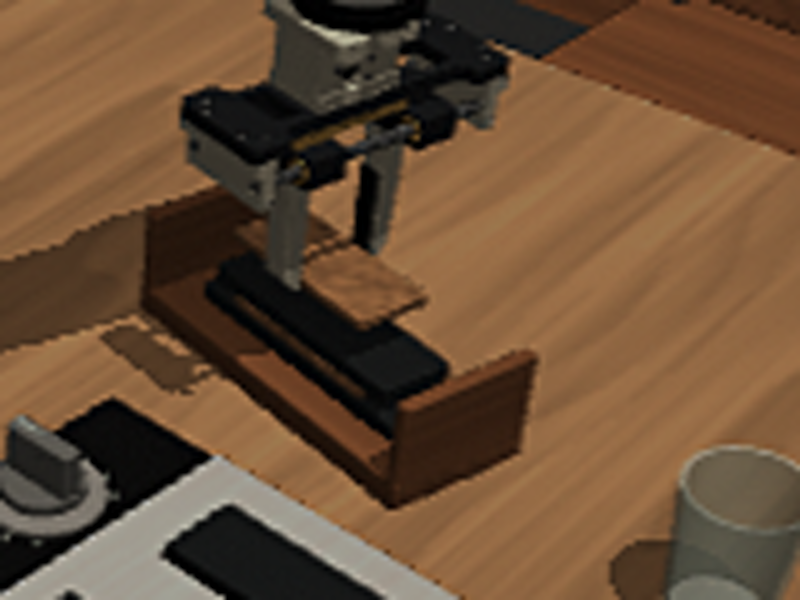

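The mat is held level above the stack, but the tool is 5 mm short along x. I'll correct that while lowering.

>>> step_arm(
  moves=[
    {"dx":-5,"dy":1,"dz":12,"ax":0,"ay":0,"az":0.004},
    {"dx":0,"dy":0,"dz":9,"ax":0,"ay":0,"az":0},
    {"dx":0,"dy":0,"dz":0,"ax":0,"ay":0,"az":0},
    {"dx":0,"dy":0,"dz":0,"ax":0,"ay":0,"az":0},
  ],
)

```text
time: 43.82
tcp_pos: [0.5163, 0.354, 0.0572]
tool_rot: [-0.0, 0.132, 0.991, 0.0]
force: [-0.8, 0.8, -0.4]
opening: 0.554
```

```bash
python3 go.py 517.3 354.5 53.5 164.7
```

```text
t 43.83 tcp [516.3 354.   57.2] yaw 164.8 open mm 51.5 F [-0.8  0.8 -0.4] Tq [ 0.04 -0.13 -0.02] j [-0.16  0.84 -0.86  1.92  0.89  0.82 -0.21]
shift [-0.9  0.7  3.7] turn [-0.    -0.     0.002] rows>= 1.0
```

>>> step_arm(
  moves=[
    {"dx":-0.8,"dy":0.6,"dz":2.5,"ax":0,"ay":0,"az":0},
    {"dx":0,"dy":0,"dz":1,"ax":0,"ay":0,"az":0},
    {"dx":0,"dy":0,"dz":0,"ax":0,"ay":0,"az":0},
    {"dx":0,"dy":0,"dz":0,"ax":0,"ay":0,"az":0},
  ],
)

```text
time: 44.32
tcp_pos: [0.5174, 0.3543, 0.0538]
tool_rot: [-0.0, 0.132, 0.991, 0.0]
force: [0.2, 0.6, -0.2]
opening: 0.554
```

```bash
python3 go.py 517.3 354.5 53.5 164.7
```

```text
t 44.33 tcp [517.4 354.3  53.8] yaw 164.8 open mm 51.5 F [ 0.2  0.6 -0.2] Tq [ 0.05 -0.17  0.04] j [-0.16  0.85 -0.86  1.91  0.89  0.82 -0.21]
shift [0.1 0.2 0.3] turn [ 0.    -0.     0.001] rows>= 1.0
```

>>> step_arm(
  moves=[
    {"dx":0,"dy":0,"dz":0.5,"ax":0,"ay":0,"az":0},
    {"dx":0,"dy":0,"dz":0,"ax":0,"ay":0,"az":0},
  ],
)

```text
time: 44.58
tcp_pos: [0.5174, 0.3543, 0.0533]
tool_rot: [0.0, 0.132, 0.991, 0.0]
force: [-0.4, 0.5, 0.1]
opening: 0.552
```

>>> step_arm(
  moves=[
    {"dx":0,"dy":0,"dz":0,"ax":0,"ay":0,"az":0},
    {"dx":0,"dy":0,"dz":0,"ax":0,"ay":0,"az":0},
    {"dx":0,"dy":0,"dz":0,"ax":0,"ay":0,"az":0},
  ],
  hand=78,
)

```text
time: 44.95
tcp_pos: [0.5174, 0.3543, 0.0533]
tool_rot: [-0.0, 0.133, 0.991, -0.0]
force: [-0.2, 0.4, -0.7]
opening: 0.773
```

>>> step_arm(
  moves=[
    {"dx":0,"dy":0,"dz":-15,"ax":0,"ay":0,"az":0},
    {"dx":0,"dy":0,"dz":-35,"ax":0,"ay":0,"az":0},
    {"dx":0,"dy":0,"dz":-45,"ax":0,"ay":0,"az":0},
    {"dx":0,"dy":0,"dz":-30,"ax":0,"ay":0,"az":0},
  ],
)

```text
time: 45.45
tcp_pos: [0.5174, 0.3549, 0.1814]
tool_rot: [0.001, 0.132, 0.991, 0.001]
force: [-0.1, 0.1, -0.4]
opening: 0.777
```

```bash
python3 go.py 631.2 20.4 170 174.8
```

```text
t 45.45 tcp [517.4 354.9 181.4] yaw 164.8 open mm 72.2 F [-0.1  0.1 -0.4] Tq [ 0.03 -0.17 -0.01] j [-0.08  0.71 -0.99  1.83  0.71  1.   -0.06]
shift [-197.5 -293.    11. ] turn [ 0.002  0.001 -0.174] rows>= 6.0
```

>>> step_arm(
  moves=[
    {"dx":-21,"dy":-31,"dz":0,"ax":0,"ay":0,"az":0},
    {"dx":-29.5,"dy":-44,"dz":0,"ax":0,"ay":0,"az":0},
    {"dx":-29.5,"dy":-44,"dz":0,"ax":0,"ay":0,"az":0},
    {"dx":-29.5,"dy":-44,"dz":0,"ax":0,"ay":0,"az":0},
    {"dx":-29.5,"dy":-44,"dz":0,"ax":0,"ay":0,"az":0},
  ],
)

```text
time: 46.08
tcp_pos: [0.5976, 0.1165, 0.1795]
tool_rot: [0.0, 0.132, 0.991, 0.0]
force: [0.2, 0.3, 0.5]
opening: 0.781
```

>>> step_arm(
  moves=[
    {"dx":-29.5,"dy":-44,"dz":0,"ax":0,"ay":0,"az":0},
    {"dx":-29,"dy":-42,"dz":0,"ax":0,"ay":0,"az":0},
    {"dx":0,"dy":0,"dz":0,"ax":0,"ay":0,"az":-0.08},
    {"dx":0,"dy":0,"dz":20,"ax":0,"ay":0,"az":-0.094},
    {"dx":0,"dy":0,"dz":40,"ax":0,"ay":0,"az":0},
  ],
)

```text
time: 46.7
tcp_pos: [0.6322, 0.0197, 0.1199]
tool_rot: [0.002, 0.046, 0.999, 0.0]
force: [0.6, 0.5, 0.7]
opening: 0.781
```

>>> step_arm(
  moves=[
    {"dx":0,"dy":0,"dz":30,"ax":0,"ay":0,"az":0},
    {"dx":0,"dy":0,"dz":15,"ax":0,"ay":0,"az":0},
    {"dx":0,"dy":0,"dz":0,"ax":0,"ay":0,"az":0},
    {"dx":0,"dy":0,"dz":0,"ax":0,"ay":0,"az":0},
  ],
)

```text
time: 47.2
tcp_pos: [0.6317, 0.02, 0.0747]
tool_rot: [0.001, 0.046, 0.999, 0.0]
force: [-0.6, 0.5, -0.3]
opening: 0.779
```

```bash
python3 go.py 631.2 20.4 45.5 174.8;python3 - <<'E'
from h import *
snap('top','t12',(110,120,390,270),2.8)
E
```

```text
t 47.2 tcp [631.7  20.   74.7] yaw 174.7 open mm 72.4 F [-0.6  0.5 -0.3] Tq [ 0.11 -0.14  0.04] j [ 0.46  0.86 -0.96  1.89  0.91  0.9   0.52]
shift [ 0.5  0.3 29.2] turn [ 0.     0.002 -0.001] rows>= 1.0
```

View pics/t12.png

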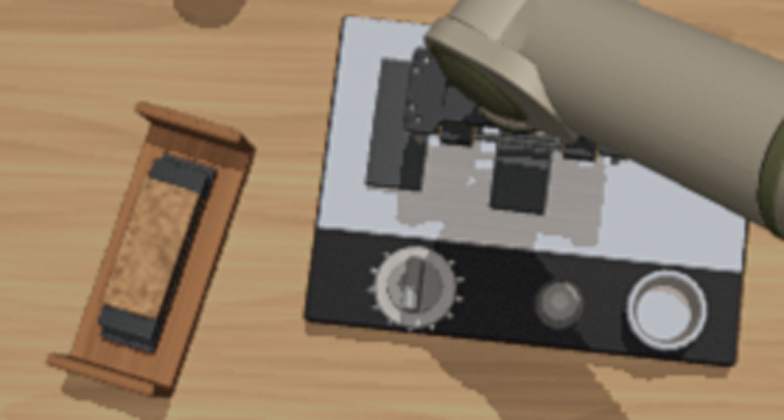

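Mat 2 is centred on B, and C's near end shows under the gripper at (520,185) in the crop. I'll grasp C.

>>> step_arm(
  moves=[
    {"dx":0.5,"dy":0,"dz":18,"ax":0,"ay":0,"az":0},
    {"dx":0,"dy":0,"dz":10,"ax":0,"ay":0,"az":0},
    {"dx":0,"dy":0,"dz":1,"ax":0,"ay":0,"az":0},
    {"dx":0,"dy":0,"dz":0,"ax":0,"ay":0,"az":0},
    {"dx":0,"dy":0,"dz":0,"ax":0,"ay":0,"az":0},
  ],
)

```text
time: 47.88
tcp_pos: [0.6307, 0.0199, 0.0445]
tool_rot: [0.0, 0.046, 0.999, 0.0]
force: [-0.1, 0.9, -0.2]
opening: 0.779
```

>>> step_arm(
  moves=[
    {"dx":0,"dy":0,"dz":0,"ax":0,"ay":0,"az":0},
    {"dx":0,"dy":0,"dz":0,"ax":0,"ay":0,"az":0},
    {"dx":0,"dy":0,"dz":0,"ax":0,"ay":0,"az":0},
    {"dx":0,"dy":0,"dz":0,"ax":0,"ay":0,"az":0},
  ],
  hand=0,
  grip_force=45,
)

```text
time: 48.38
tcp_pos: [0.6306, 0.0194, 0.0444]
tool_rot: [0.0, 0.046, 0.999, -0.0]
force: [-0.6, -1.3, 2.5]
opening: 0.556
```

```bash
python3 go.py 631.2 20.4 170 174.8
```

```text
t 48.38 tcp [630.6  19.4  44.4] yaw 174.7 open mm 51.7 F [-0.6 -1.3  2.5] Tq [-0.29 -0.1  -0.02] j [ 0.44  0.89 -0.92  1.91  0.96  0.86  0.48]
shift [  -0.6    1.  -125.6] turn [-0.001  0.    -0.001] rows>= 3.0
```

>>> step_arm(
  moves=[
    {"dx":0,"dy":0,"dz":-20,"ax":0,"ay":0,"az":0},
    {"dx":0,"dy":0,"dz":-45,"ax":0,"ay":0,"az":0},
    {"dx":0,"dy":0,"dz":-45,"ax":0,"ay":0,"az":0.08},
    {"dx":0,"dy":0,"dz":-15,"ax":0,"ay":0,"az":0.095},
    {"dx":0,"dy":0,"dz":0,"ax":0,"ay":0,"az":0},
  ],
)

```text
time: 49.0
tcp_pos: [0.631, 0.0201, 0.1715]
tool_rot: [0.001, 0.133, 0.991, 0.0]
force: [0.4, -0.7, -2.4]
opening: 0.552
```

```bash
python3 go.py 517.4 354.5 165 164.8
```

```text
t 49.0 tcp [631.   20.1 171.5] yaw 164.8 open mm 51.4 F [ 0.4 -0.7 -2.4] Tq [ 0.03 -0.14  0.02] j [ 0.5   0.74 -1.01  1.83  0.74  1.01  0.48]
shift [197.5 292.8   6.1] turn [ 0.001  0.003 -0.001] rows>= 6.0
```

>>> step_arm(
  moves=[
    {"dx":12,"dy":18,"dz":0,"ax":0,"ay":0,"az":0},
    {"dx":28,"dy":41,"dz":0,"ax":0,"ay":0,"az":0},
    {"dx":28,"dy":41,"dz":0,"ax":0,"ay":0,"az":0},
    {"dx":28,"dy":41,"dz":0,"ax":0,"ay":0,"az":0},
    {"dx":28,"dy":41,"dz":0,"ax":0,"ay":0,"az":0},
  ],
)

```text
time: 49.62
tcp_pos: [0.5568, 0.2304, 0.1683]
tool_rot: [-0.001, 0.131, 0.991, -0.0]
force: [0.6, 0.1, -2.7]
opening: 0.551
```

>>> step_arm(
  moves=[
    {"dx":28,"dy":41,"dz":0,"ax":0,"ay":0,"az":0},
    {"dx":28,"dy":41,"dz":0,"ax":0,"ay":0,"az":0},
    {"dx":17.5,"dy":29,"dz":0,"ax":0,"ay":0,"az":0},
    {"dx":0,"dy":0,"dz":20,"ax":0,"ay":0,"az":0},
    {"dx":0,"dy":0,"dz":40,"ax":0,"ay":0,"az":0},
  ],
)

```text
time: 50.25
tcp_pos: [0.5165, 0.3553, 0.1084]
tool_rot: [0.0, 0.132, 0.991, 0.0]
force: [1.0, -0.8, -2.7]
opening: 0.552
```

>>> step_arm(
  moves=[
    {"dx":0,"dy":0,"dz":20,"ax":0,"ay":0,"az":0},
    {"dx":0,"dy":0,"dz":0,"ax":0,"ay":0,"az":0},
    {"dx":0,"dy":0,"dz":0,"ax":0,"ay":0,"az":0},
    {"dx":0,"dy":0,"dz":0,"ax":0,"ay":0,"az":0},
  ],
)

```text
time: 50.75
tcp_pos: [0.5177, 0.3548, 0.0905]
tool_rot: [0.001, 0.133, 0.991, 0.001]
force: [-0.3, 0.6, -1.7]
opening: 0.554
```

```bash
python3 go.py 517.2 354.5 62.5 164.8;python3 - <<'E'
from h import *
snap('scene','s13',(320,80,480,200),5)
E
```

```text
t 50.75 tcp [517.7 354.8  90.5] yaw 164.7 open mm 51.5 F [-0.3  0.6 -1.7] Tq [ 0.04 -0.14  0.01] j [-0.14  0.81 -0.89  1.9   0.83  0.86 -0.17]
shift [ 0.5 -0.5 28. ] turn [ 0.001  0.001 -0.002] rows>= 1.0
```

View pics/s13.png

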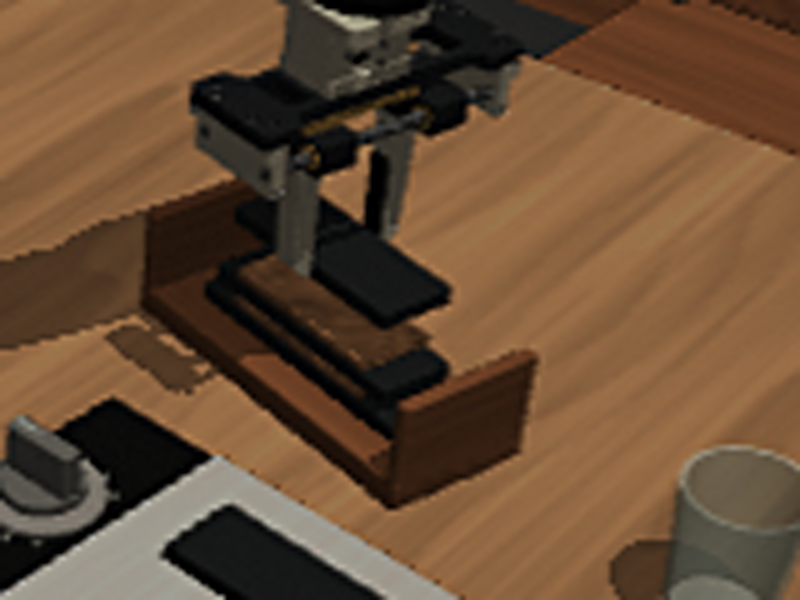

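C is level and centred above the stack. I'll lower it.

>>> step_arm(
  moves=[
    {"dx":0.5,"dy":-0.5,"dz":15,"ax":0,"ay":0,"az":0},
    {"dx":0,"dy":0,"dz":9,"ax":0,"ay":0,"az":0},
    {"dx":0,"dy":0,"dz":2,"ax":0,"ay":0,"az":0},
    {"dx":0,"dy":0,"dz":0,"ax":0,"ay":0,"az":0},
    {"dx":0,"dy":0,"dz":0,"ax":0,"ay":0,"az":0},
  ],
)

```text
time: 51.42
tcp_pos: [0.5167, 0.3544, 0.0634]
tool_rot: [0.0, 0.133, 0.991, 0.0]
force: [-0.5, 0.3, -3.4]
opening: 0.553
```

```bash
python3 go.py 517.2 354.5 62.5 164.8
```

```text
t 51.42 tcp [516.7 354.4  63.4] yaw 164.7 open mm 51.5 F [-0.5  0.3 -3.4] Tq [ 0.03 -0.11  0.03] j [-0.16  0.84 -0.86  1.91  0.88  0.82 -0.2 ]
shift [-0.5  0.2  0.9] turn [ 0.001 -0.    -0.001] rows>= 1.0
```

Lower about 1.1 mm more, release it, and go to mat 3.

>>> step_arm(
  moves=[
    {"dx":-0.5,"dy":0,"dz":1.1,"ax":0,"ay":0,"az":0},
    {"dx":0,"dy":0,"dz":0,"ax":0,"ay":0,"az":0},
    {"dx":0,"dy":0,"dz":0,"ax":0,"ay":0,"az":0},
  ],
)

```text
time: 51.8
tcp_pos: [0.5172, 0.3542, 0.0625]
tool_rot: [0.0, 0.133, 0.991, 0.0]
force: [0.0, 0.8, -0.1]
opening: 0.552
```

>>> step_arm(
  moves=[
    {"dx":0,"dy":0,"dz":0,"ax":0,"ay":0,"az":0},
    {"dx":0,"dy":0,"dz":0,"ax":0,"ay":0,"az":0},
    {"dx":0,"dy":0,"dz":0,"ax":0,"ay":0,"az":0},
  ],
  hand=75,
)

```text
time: 52.18
tcp_pos: [0.5172, 0.3539, 0.0622]
tool_rot: [0.0, 0.133, 0.991, 0.0]
force: [-0.4, 0.3, -0.6]
opening: 0.748
```

>>> step_arm(
  moves=[
    {"dx":0,"dy":0,"dz":-15,"ax":0,"ay":0,"az":0},
    {"dx":0,"dy":0,"dz":-35,"ax":0,"ay":0,"az":0},
    {"dx":0,"dy":0,"dz":-40,"ax":0,"ay":0,"az":0},
    {"dx":0,"dy":0,"dz":-30,"ax":0,"ay":0,"az":0},
  ],
)

```text
time: 52.68
tcp_pos: [0.5171, 0.3544, 0.185]
tool_rot: [0.0, 0.133, 0.991, 0.001]
force: [0.2, 0.2, -0.8]
opening: 0.75
```

```bash
python3 go.py 422.8 -344.6 175 84.1
```

```text
t 52.67 tcp [517.1 354.4 185. ] yaw 164.7 open mm 69.8 F [ 0.2  0.2 -0.8] Tq [ 0.06 -0.19  0.02] j [-0.08  0.7  -0.99  1.83  0.7   1.   -0.06]
shift [ -93.1 -699.2    9. ] turn [ 0.002 -0.     1.407] rows>= 12.0
```

>>> step_arm(
  moves=[
    {"dx":-9,"dy":-36,"dz":0,"ax":0,"ay":0,"az":0},
    {"dx":-6.5,"dy":-51,"dz":0,"ax":0,"ay":0,"az":0},
    {"dx":-6.5,"dy":-51,"dz":0,"ax":0,"ay":0,"az":0},
    {"dx":-6.5,"dy":-51,"dz":0,"ax":0,"ay":0,"az":0},
    {"dx":-6.5,"dy":-51,"dz":0,"ax":0,"ay":0,"az":0},
  ],
)

```text
time: 53.3
tcp_pos: [0.4873, 0.1118, 0.1831]
tool_rot: [0.0, 0.133, 0.991, -0.0]
force: [0.3, -0.5, 0.0]
opening: 0.75
```

>>> step_arm(
  moves=[
    {"dx":0,"dy":0,"dz":0,"ax":0,"ay":0,"az":0.18},
    {"dx":0,"dy":0,"dz":0,"ax":0,"ay":0,"az":0.18},
    {"dx":0,"dy":0,"dz":0,"ax":0,"ay":0,"az":0.18},
    {"dx":0,"dy":0,"dz":0,"ax":0,"ay":0,"az":0.18},
    {"dx":0,"dy":0,"dz":0,"ax":0,"ay":0,"az":0},
  ],
)

```text
time: 53.92
tcp_pos: [0.4877, 0.1135, 0.1832]
tool_rot: [0.001, 0.473, 0.881, 0.0]
force: [0.5, -0.8, -0.5]
opening: 0.749
```

```bash
python3 go.py 422.8 -344.6 175 84.1
```

```text
t 53.92 tcp [487.7 113.5 183.2] yaw 123.6 open mm 69.6 F [ 0.5 -0.8 -0.5] Tq [-0.04 -0.12  0.04] j [ 0.28  0.51 -0.87  2.11  0.57  0.77 -0.37]
shift [-345.9 -307.4    8.3] turn [0.001 0.001 0.689] rows>= 8.0
```

>>> step_arm(
  moves=[
    {"dx":-30,"dy":-27,"dz":0,"ax":0,"ay":0,"az":0},
    {"dx":-35,"dy":-31,"dz":0,"ax":0,"ay":0,"az":0},
    {"dx":-35,"dy":-31,"dz":0,"ax":0,"ay":0,"az":0},
    {"dx":-35,"dy":-31,"dz":0,"ax":0,"ay":0,"az":0},
    {"dx":-35,"dy":-31,"dz":0,"ax":0,"ay":0,"az":0},
  ],
  hand=72,
)

```text
time: 54.55
tcp_pos: [0.4551, -0.1132, 0.1826]
tool_rot: [0.0, 0.471, 0.882, 0.0]
force: [0.9, 0.1, 0.3]
opening: 0.72
```

>>> step_arm(
  moves=[
    {"dx":-35,"dy":-31,"dz":0,"ax":0,"ay":0,"az":0},
    {"dx":-35,"dy":-31,"dz":0,"ax":0,"ay":0,"az":0},
    {"dx":-35,"dy":-31,"dz":0,"ax":0,"ay":0,"az":0},
    {"dx":-35,"dy":-31,"dz":0,"ax":0,"ay":0,"az":0},
    {"dx":-35,"dy":-31,"dz":0,"ax":0,"ay":0,"az":0},
  ],
)

```text
time: 55.18
tcp_pos: [0.4222, -0.3449, 0.1827]
tool_rot: [0.0, 0.471, 0.882, 0.0]
force: [1.0, 0.9, 0.7]
opening: 0.723
```

>>> step_arm(
  moves=[
    {"dx":0,"dy":0,"dz":0,"ax":0,"ay":0,"az":0.17},
    {"dx":0,"dy":0,"dz":0,"ax":0,"ay":0,"az":0.17},
    {"dx":0,"dy":0,"dz":20,"ax":0,"ay":0,"az":0.17},
    {"dx":0,"dy":0,"dz":40,"ax":0,"ay":0,"az":0.179},
    {"dx":0,"dy":0,"dz":45,"ax":0,"ay":0,"az":0},
  ],
)

```text
time: 55.8
tcp_pos: [0.4232, -0.3437, 0.0771]
tool_rot: [0.001, 0.742, 0.67, 0.0]
force: [0.4, -0.9, -1.0]
opening: 0.719
```

>>> step_arm(
  moves=[
    {"dx":0,"dy":0,"dz":35,"ax":0,"ay":0,"az":0},
    {"dx":0,"dy":0,"dz":10,"ax":0,"ay":0,"az":0},
    {"dx":0,"dy":0,"dz":0,"ax":0,"ay":0,"az":0},
    {"dx":0,"dy":0,"dz":0,"ax":0,"ay":0,"az":0},
  ],
)

```text
time: 56.3
tcp_pos: [0.4232, -0.3438, 0.0335]
tool_rot: [0.001, 0.743, 0.669, 0.0]
force: [0.4, -0.4, 0.4]
opening: 0.72
```

```bash
python3 go.py 422.8 -344.6 6.6 84.1
python3 - <<'E'
from h import *
snap('top','t14',(110,120,480,300),2.1)
E
python3 m2.py t14 .072; python3 dial.py pics/t14_d.npy
```

```text
t 56.3 tcp [ 423.2 -343.8   33.5] yaw 84.0 open mm 66.9 F [ 0.4 -0.4  0.4] Tq [-0.06 -0.05 -0.08] j [ 0.91  0.71 -0.48  2.13  0.73  0.47 -0.25]
shift [-0.8 -0.3 26.9] turn [ 0.002  0.001 -0.001] rows>= 1.0
carr (array([514.1, 349.9]), array([514.6, 352.1], dtype=float32), array([171.9,  61.1]), -15.5, (np.float64(163.0), np.float64(209.0)))
brd (array([639.3, 135.1]), array([638.8, 134.9], dtype=float32), array([118.3,  49.9]), -5.0, (np.float64(253.0), np.float64(164.0)))
bar [492.  115.8] [47.6 13.8] -4.2420501708984375 -3.2535198
```

View pics/t14.png

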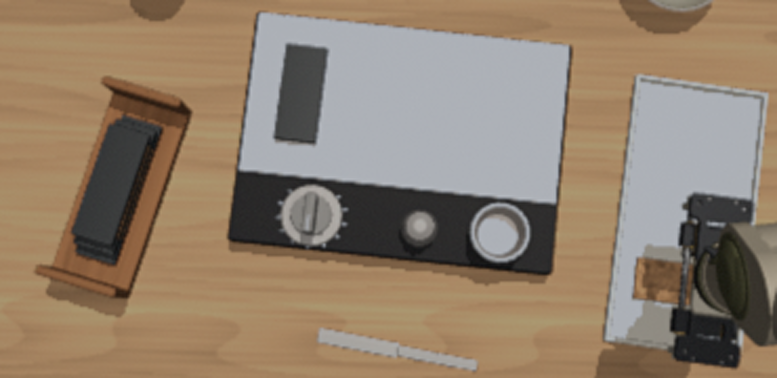

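The stack of A, mat, B, mat and C is neat, D has not moved, and the dial is off. I'll pick up mat 3.

>>> step_arm(
  moves=[
    {"dx":-0.8,"dy":0,"dz":14,"ax":0,"ay":0,"az":0},
    {"dx":0,"dy":0,"dz":9,"ax":0,"ay":0,"az":0},
    {"dx":0,"dy":0,"dz":2.5,"ax":0,"ay":0,"az":0},
    {"dx":0,"dy":0,"dz":0,"ax":0,"ay":0,"az":0},
    {"dx":0,"dy":0,"dz":0,"ax":0,"ay":0,"az":0},
  ],
)

```text
time: 56.98
tcp_pos: [0.4226, -0.3441, 0.0068]
tool_rot: [0.0, 0.743, 0.669, 0.0]
force: [0.1, 0.5, 0.5]
opening: 0.719
```

>>> step_arm(
  moves=[
    {"dx":0,"dy":0,"dz":0,"ax":0,"ay":0,"az":0},
    {"dx":0,"dy":0,"dz":0,"ax":0,"ay":0,"az":0},
    {"dx":0,"dy":0,"dz":0,"ax":0,"ay":0,"az":0},
    {"dx":0,"dy":0,"dz":0,"ax":0,"ay":0,"az":0},
  ],
  hand=0,
  grip_force=25,
)

```text
time: 57.48
tcp_pos: [0.4225, -0.3443, 0.0069]
tool_rot: [0.0, 0.743, 0.669, -0.0]
force: [0.0, 0.1, 3.2]
opening: 0.555
```

```bash
python3 go.py 422.8 -344.6 6.6 84.1
```

```text
t 57.48 tcp [ 422.5 -344.3    6.9] yaw 84.0 open mm 51.7 F [0.  0.1 3.2] Tq [-0.06 -0.05  0.04] j [ 0.87  0.75 -0.43  2.14  0.78  0.42 -0.29]
shift [-0.3  0.3  0.3] turn [ 0.     0.    -0.002] rows>= 1.0
```

>>> step_arm(
  moves=[
    {"dx":0,"dy":0,"dz":-20,"ax":0,"ay":0,"az":0},
    {"dx":0,"dy":0,"dz":-45,"ax":0,"ay":0,"az":0},
    {"dx":0,"dy":0,"dz":-50,"ax":0,"ay":0,"az":0},
    {"dx":0,"dy":0,"dz":-50,"ax":0,"ay":0,"az":-0.1},
    {"dx":0,"dy":0,"dz":-10,"ax":0,"ay":0,"az":-0.17},
  ],
)

```text
time: 58.1
tcp_pos: [0.4235, -0.3447, 0.1849]
tool_rot: [0.002, 0.645, 0.764, -0.0]
force: [0.2, 0.4, -1.3]
opening: 0.555
```

>>> step_arm(
  moves=[
    {"dx":0,"dy":0,"dz":0,"ax":0,"ay":0,"az":-0.17},
    {"dx":0,"dy":0,"dz":0,"ax":0,"ay":0,"az":-0.17},
    {"dx":0,"dy":0,"dz":0,"ax":0,"ay":0,"az":-0.09},
    {"dx":0,"dy":0,"dz":0,"ax":0,"ay":0,"az":0},
  ],
)

```text
time: 58.6
tcp_pos: [0.4221, -0.3442, 0.1814]
tool_rot: [-0.0, 0.469, 0.883, 0.0]
force: [0.5, 0.2, -0.2]
opening: 0.558
```

```bash
python3 go.py 517.2 354.5 180 164.8
```

```text
t 58.6 tcp [ 422.1 -344.2  181.4] yaw 124.0 open mm 51.9 F [ 0.5  0.2 -0.2] Tq [-0.01 -0.1  -0.03] j [ 1.2   0.58 -0.9   2.01  0.61  0.85  0.54]
shift [525.7 469.9   1.8] turn [ 0.    -0.001 -0.711] rows>= 12.0
```

>>> step_arm(
  moves=[
    {"dx":23,"dy":20,"dz":0,"ax":0,"ay":0,"az":0},
    {"dx":38,"dy":34,"dz":0,"ax":0,"ay":0,"az":0},
    {"dx":38,"dy":34,"dz":0,"ax":0,"ay":0,"az":0},
    {"dx":38,"dy":34,"dz":0,"ax":0,"ay":0,"az":0},
    {"dx":38,"dy":34,"dz":0,"ax":0,"ay":0,"az":0},
  ],
)

```text
time: 59.22
tcp_pos: [0.4536, -0.1103, 0.1818]
tool_rot: [0.0, 0.47, 0.883, -0.0]
force: [1.0, 0.8, -0.3]
opening: 0.553
```

>>> step_arm(
  moves=[
    {"dx":38,"dy":34,"dz":0,"ax":0,"ay":0,"az":0},
    {"dx":38,"dy":34,"dz":0,"ax":0,"ay":0,"az":0},
    {"dx":38,"dy":34,"dz":0,"ax":0,"ay":0,"az":0},
    {"dx":38,"dy":34,"dz":0,"ax":0,"ay":0,"az":0},
    {"dx":38,"dy":34,"dz":0,"ax":0,"ay":0,"az":0},
  ],
)

```text
time: 59.85
tcp_pos: [0.4878, 0.1425, 0.1817]
tool_rot: [0.0, 0.47, 0.883, -0.0]
force: [0.9, -0.5, -0.3]
opening: 0.551
```

>>> step_arm(
  moves=[
    {"dx":38,"dy":34,"dz":0,"ax":0,"ay":0,"az":0},
    {"dx":38,"dy":34,"dz":0,"ax":0,"ay":0,"az":0},
    {"dx":38,"dy":34,"dz":0,"ax":0,"ay":0,"az":0},
    {"dx":38,"dy":34,"dz":0,"ax":0,"ay":0,"az":-0.1},
    {"dx":0,"dy":0,"dz":0,"ax":0,"ay":0,"az":-0.17},
  ],
)

```text
time: 60.48
tcp_pos: [0.5141, 0.3481, 0.1821]
tool_rot: [-0.001, 0.342, 0.94, 0.001]
force: [0.3, -0.2, -0.9]
opening: 0.556
```

>>> step_arm(
  moves=[
    {"dx":0,"dy":0,"dz":0,"ax":0,"ay":0,"az":-0.17},
    {"dx":0,"dy":0,"dz":0,"ax":0,"ay":0,"az":-0.17},
    {"dx":0,"dy":0,"dz":0,"ax":0,"ay":0,"az":-0.1},
    {"dx":0,"dy":0,"dz":0,"ax":0,"ay":0,"az":0},
    {"dx":0,"dy":0,"dz":0,"ax":0,"ay":0,"az":0},
  ],
)

```text
time: 61.1
tcp_pos: [0.5152, 0.3429, 0.1816]
tool_rot: [-0.0, 0.134, 0.991, -0.0]
force: [0.2, 0.8, -0.0]
opening: 0.554
```

```bash
python3 go.py 517.2 354.4 75 164.8
```

```text
t 61.1 tcp [515.2 342.9 181.6] yaw 164.6 open mm 51.5 F [ 0.2  0.8 -0. ] Tq [ 0.04 -0.17 -0.02] j [-0.05  0.71 -1.01  1.85  0.72  1.   -0.07]
shift [  1.1  11.6 106.6] turn [-0.    -0.    -0.004] rows>= 2.0
```

>>> step_arm(
  moves=[
    {"dx":1,"dy":11.5,"dz":20,"ax":0,"ay":0,"az":-0.004},
    {"dx":0,"dy":0,"dz":40,"ax":0,"ay":0,"az":0},
    {"dx":0,"dy":0,"dz":25,"ax":0,"ay":0,"az":0},
    {"dx":0,"dy":0,"dz":0,"ax":0,"ay":0,"az":0},
    {"dx":0,"dy":0,"dz":0,"ax":0,"ay":0,"az":0},
  ],
)

```text
time: 61.72
tcp_pos: [0.5174, 0.3551, 0.0973]
tool_rot: [0.0, 0.13, 0.991, 0.0]
force: [0.4, 0.8, -0.7]
opening: 0.555
```

```bash
python3 go.py 517.2 354.4 75 164.8;python3 - <<'E'
from h import *
snap('scene','s15',(320,80,480,200),5)
E
```

```text
t 61.73 tcp [517.4 355.1  97.3] yaw 165.0 open mm 51.6 F [ 0.4  0.8 -0.7] Tq [ 0.02 -0.11  0.03] j [-0.12  0.81 -0.92  1.89  0.84  0.89 -0.17]
shift [-0.  -0.7 22.3] turn [0.001 0.    0.004] rows>= 1.0
```

View pics/s15.png

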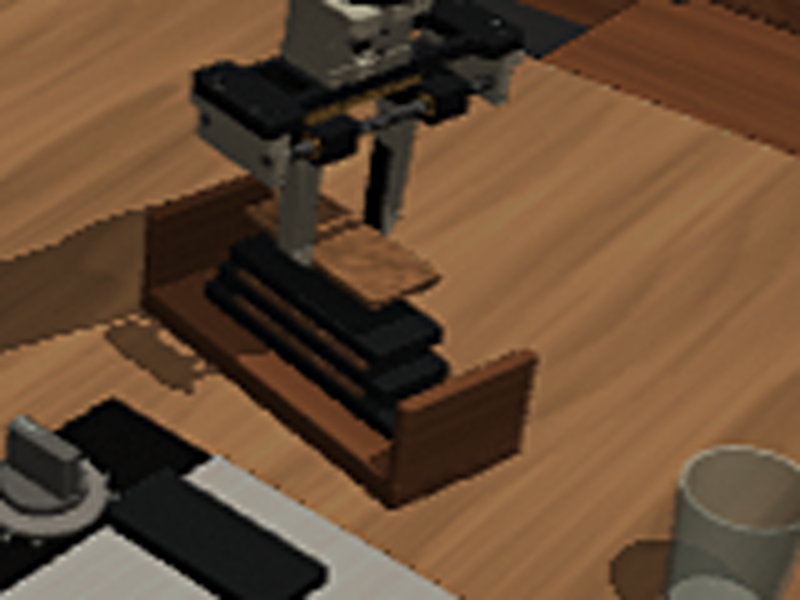

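The mat is ready to place. Board D has been knocked: it now lies nearer the dial, at (220,550) in the crop, and I'll re-measure it. Placing the mat first.

>>> step_arm(
  moves=[
    {"dx":0,"dy":-0.7,"dz":12,"ax":0,"ay":0,"az":0.004},
    {"dx":0,"dy":0,"dz":7,"ax":0,"ay":0,"az":0},
    {"dx":0,"dy":0,"dz":1.5,"ax":0,"ay":0,"az":0},
    {"dx":0,"dy":0,"dz":0,"ax":0,"ay":0,"az":0},
    {"dx":0,"dy":0,"dz":0,"ax":0,"ay":0,"az":0},
  ],
)

```text
time: 62.4
tcp_pos: [0.5172, 0.3538, 0.0764]
tool_rot: [0.0, 0.133, 0.991, 0.0]
force: [0.5, 1.0, 0.2]
opening: 0.554
```

```bash
python3 go.py 517.2 354.4 75 164.8
```

```text
t 62.4 tcp [517.2 353.8  76.4] yaw 164.8 open mm 51.5 F [0.5 1.  0.2] Tq [ 0.12 -0.09 -0.04] j [-0.14  0.83 -0.9   1.9   0.87  0.86 -0.19]
shift [0.2 0.6 1.4] turn [ 0.     0.    -0.001] rows>= 1.0
```

>>> step_arm(
  moves=[
    {"dx":0,"dy":0.5,"dz":1.4,"ax":0,"ay":0,"az":0},
    {"dx":0,"dy":0,"dz":0,"ax":0,"ay":0,"az":0},
    {"dx":0,"dy":0,"dz":0,"ax":0,"ay":0,"az":0},
  ],
)

```text
time: 62.78
tcp_pos: [0.5174, 0.3543, 0.0749]
tool_rot: [0.0, 0.133, 0.991, 0.0]
force: [0.4, 0.1, 1.8]
opening: 0.556
```

>>> step_arm(
  moves=[
    {"dx":0,"dy":0,"dz":0,"ax":0,"ay":0,"az":0},
    {"dx":0,"dy":0,"dz":0,"ax":0,"ay":0,"az":0},
    {"dx":0,"dy":0,"dz":0,"ax":0,"ay":0,"az":0},
  ],
  hand=75,
)

```text
time: 63.15
tcp_pos: [0.5172, 0.3541, 0.0747]
tool_rot: [-0.0, 0.133, 0.991, -0.0]
force: [-0.1, 0.5, 0.6]
opening: 0.748
```

>>> step_arm(
  moves=[
    {"dx":0,"dy":0,"dz":-15,"ax":0,"ay":0,"az":0},
    {"dx":0,"dy":0,"dz":-35,"ax":0,"ay":0,"az":0},
    {"dx":0,"dy":0,"dz":-35,"ax":0,"ay":0,"az":0},
    {"dx":0,"dy":0,"dz":-25,"ax":0,"ay":0,"az":0},
  ],
)

```text
time: 63.65
tcp_pos: [0.5173, 0.3547, 0.1874]
tool_rot: [0.001, 0.132, 0.991, 0.001]
force: [-0.8, 0.5, 0.4]
opening: 0.752
```

```bash
python3 go.py 600 -50 185 164.8
python3 - <<'E'
from h import *
snap('scene','s16',(225,80,480,300),3)
E
```

```text
t 63.65 tcp [517.3 354.7 187.4] yaw 164.8 open mm 69.9 F [-0.8  0.5  0.4] Tq [ 0.03 -0.17  0.04] j [-0.07  0.71 -1.01  1.82  0.71  1.02 -0.07]
shift [-186.  -368.8    2. ] turn [ 0.001  0.001 -0.   ] rows>= 7.0
```

View pics/s16.png

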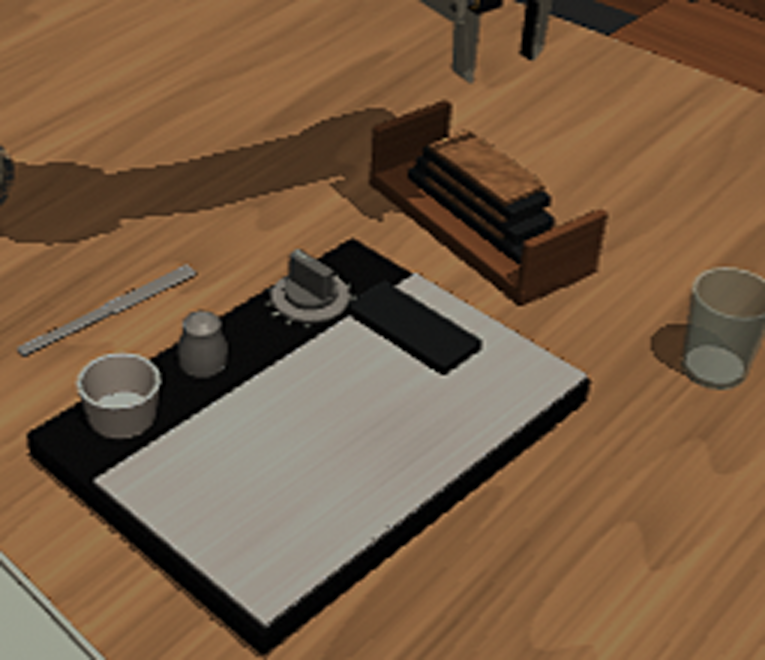

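D now lies at (415,330) in the crop with its near end beside the dial. I'll move the arm aside for a top view.

>>> step_arm(
  moves=[
    {"dx":-18,"dy":-37,"dz":0,"ax":0,"ay":0,"az":0},
    {"dx":-24,"dy":-48,"dz":0,"ax":0,"ay":0,"az":0},
    {"dx":-24,"dy":-48,"dz":0,"ax":0,"ay":0,"az":0},
    {"dx":-24,"dy":-48,"dz":0,"ax":0,"ay":0,"az":0},
    {"dx":-24,"dy":-48,"dz":0,"ax":0,"ay":0,"az":0},
  ],
)

```text
time: 64.32
tcp_pos: [0.5673, 0.1016, 0.1854]
tool_rot: [0.0, 0.132, 0.991, 0.0]
force: [1.2, 0.3, 0.1]
opening: 0.75
```

>>> step_arm(
  moves=[
    {"dx":-24,"dy":-48,"dz":0,"ax":0,"ay":0,"az":0},
    {"dx":-24,"dy":-48,"dz":0,"ax":0,"ay":0,"az":0},
    {"dx":-24,"dy":-48,"dz":0,"ax":0,"ay":0,"az":0},
    {"dx":-24,"dy":-48,"dz":0,"ax":0,"ay":0,"az":0},
    {"dx":0,"dy":0,"dz":0,"ax":0,"ay":0,"az":0},
  ],
)

```text
time: 64.95
tcp_pos: [0.6095, -0.1125, 0.1842]
tool_rot: [-0.0, 0.136, 0.991, -0.001]
force: [-0.7, 0.5, 0.4]
opening: 0.75
```

Run:
```python
from meas import *
from dial import bar
im,d=snap('top','t17',(125,120,305,255),4.4)
bar(d)
p=CP('top');R,t=p['R'],p['t']
v,u=np.mgrid[0:400,0:640]
W=(np.stack([(u-p['cx'])/p['fx']*d,(v-p['cy'])/p['fy']*d,d],-1)-t)@R
g=im.max(2)
m=np.zeros(d.shape,bool);m[128:225,226:300]=1
for r in rects(im,m&(g<90)&(W[...,2]>.0475),.054): print(r)
hsv=cv2.cvtColor(im,cv2.COLOR_BGR2HSV)
m=np.zeros(d.shape,bool);m[165:255,135:195]=1
for r in rects(im,m&(W[...,2]>.074)&(W[...,2]<.09)&(u>140)&(v>175)&(v<245),.080,amin=100): print('mat3',r)
```

```text
bar [492.3 115.7] [47.7 13.7] -3.5046234130859375 -3.1964066
(array([593.5, 135.5]), array([593.2, 136.4], dtype=float32), array([117.7,  51.8]), -5.0, (np.float64(251.0), np.float64(182.0)))
mat3 (array([519.2, 353.3]), array([518. , 353.9], dtype=float32), array([137.4,  54.1]), -15.5, (np.float64(161.0), np.float64(207.0)))
```

View pics/t17.png

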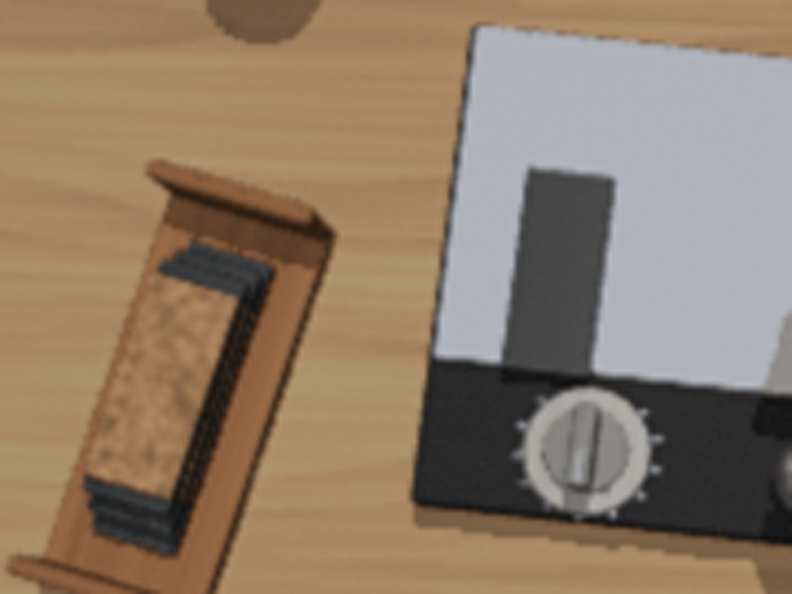

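D is at (593.5, 135.3), yaw -5°, about 45 mm nearer the robot than before. Mat 3 sits on top of the stack. Now going for D.

```bash
python3 go.py 593.5 135.3 185 175
```

```text
t 65.0 tcp [ 609.2 -109.2  184.7] yaw 164.5 open mm 69.7 F [-0.5  0.1  0.3] Tq [ 0.1  -0.11  0.04] j [ 0.74  0.73 -1.07  1.84  0.75  1.04  0.67]
shift [ 8.030e+01  2.315e+02 -2.000e-01] turn [ 0.    -0.    -0.182] rows>= 4.0
```

>>> step_arm(
  moves=[
    {"dx":12,"dy":35,"dz":0,"ax":0,"ay":0,"az":0},
    {"dx":17,"dy":49,"dz":0,"ax":0,"ay":0,"az":0},
    {"dx":17,"dy":49,"dz":0,"ax":0,"ay":0,"az":0},
    {"dx":17,"dy":49,"dz":0,"ax":0,"ay":0,"az":0},
    {"dx":17,"dy":49,"dz":0,"ax":0,"ay":0,"az":0},
  ],
)

```text
time: 65.62
tcp_pos: [0.5916, 0.1402, 0.1855]
tool_rot: [0.0, 0.131, 0.991, 0.0]
force: [0.4, 0.5, -0.3]
opening: 0.751
```

>>> step_arm(
  moves=[
    {"dx":0,"dy":0,"dz":0,"ax":0,"ay":0,"az":-0.08},
    {"dx":0,"dy":0,"dz":20,"ax":0,"ay":0,"az":-0.1},
    {"dx":0,"dy":0,"dz":40,"ax":0,"ay":0,"az":0},
    {"dx":0,"dy":0,"dz":30,"ax":0,"ay":0,"az":0},
    {"dx":0,"dy":0,"dz":10,"ax":0,"ay":0,"az":0},
  ],
)

```text
time: 66.25
tcp_pos: [0.5913, 0.1381, 0.0839]
tool_rot: [-0.001, 0.042, 0.999, 0.0]
force: [1.0, 0.3, 0.3]
opening: 0.751
```

>>> step_arm(
  moves=[
    {"dx":0,"dy":0,"dz":0,"ax":0,"ay":0,"az":0},
    {"dx":0,"dy":0,"dz":0,"ax":0,"ay":0,"az":0},
  ],
)

```text
time: 66.5
tcp_pos: [0.5932, 0.1375, 0.0862]
tool_rot: [0.001, 0.043, 0.999, 0.0]
force: [-0.1, 0.5, 0.5]
opening: 0.752
```

```bash
python3 go.py 593.5 135.3 45 175
python3 - <<'E'
from h import *
snap('scene','s18',(270,110,430,230),5)
E
```

```text
t 66.5 tcp [593.2 137.5  86.2] yaw 175.1 open mm 69.9 F [-0.1  0.5  0.5] Tq [ 0.04 -0.16 -0.02] j [ 0.28  0.83 -0.98  1.94  0.91  0.89  0.31]
shift [-0.4 -2.2 41.2] turn [0.001 0.002 0.002] rows>= 1.0
```

View pics/s18.png

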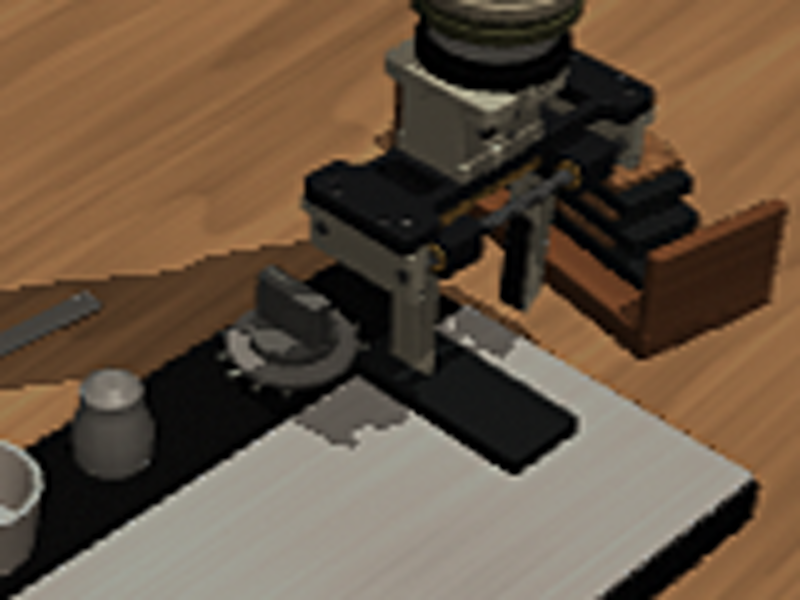

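Fingers straddle D and are clear of the dial. Descending to grasp.

>>> step_arm(
  moves=[
    {"dx":0,"dy":-2,"dz":20,"ax":0,"ay":0,"az":0},
    {"dx":0,"dy":0,"dz":15,"ax":0,"ay":0,"az":0},
    {"dx":0,"dy":0,"dz":4.5,"ax":0,"ay":0,"az":0},
    {"dx":0,"dy":0,"dz":0,"ax":0,"ay":0,"az":0},
    {"dx":0,"dy":0,"dz":0,"ax":0,"ay":0,"az":0},
  ],
)

```text
time: 67.18
tcp_pos: [0.5928, 0.1349, 0.0455]
tool_rot: [0.0, 0.043, 0.999, 0.0]
force: [-0.3, 1.0, -1.0]
opening: 0.75
```

>>> step_arm(
  moves=[
    {"dx":0,"dy":0,"dz":0,"ax":0,"ay":0,"az":0},
    {"dx":0,"dy":0,"dz":0,"ax":0,"ay":0,"az":0},
    {"dx":0,"dy":0,"dz":0,"ax":0,"ay":0,"az":0},
    {"dx":0,"dy":0,"dz":0,"ax":0,"ay":0,"az":0},
  ],
  hand=0,
  grip_force=45,
)

```text
time: 67.68
tcp_pos: [0.5927, 0.1348, 0.0455]
tool_rot: [0.0, 0.043, 0.999, 0.0]
force: [0.1, -0.4, 2.9]
opening: 0.552
```

```bash
python3 go.py 593.5 135.3 180 175
```

```text
t 67.67 tcp [592.7 134.8  45.5] yaw 175.1 open mm 51.4 F [ 0.1 -0.4  2.9] Tq [-0.01 -0.09 -0.02] j [ 0.26  0.88 -0.93  1.96  0.98  0.84  0.25]
shift [  -0.8    0.6 -134.5] turn [0.    0.    0.002] rows>= 3.0
```

>>> step_arm(
  moves=[
    {"dx":0,"dy":0,"dz":-20,"ax":0,"ay":0,"az":0},
    {"dx":0,"dy":0,"dz":-45,"ax":0,"ay":0,"az":0},
    {"dx":0,"dy":0,"dz":-45,"ax":0,"ay":0,"az":0.08},
    {"dx":0,"dy":0,"dz":-20,"ax":0,"ay":0,"az":0.098},
    {"dx":0,"dy":0,"dz":0,"ax":0,"ay":0,"az":0},
  ],
)

```text
time: 68.3
tcp_pos: [0.5932, 0.135, 0.1777]
tool_rot: [0.002, 0.131, 0.991, 0.0]
force: [0.5, -0.5, -3.3]
opening: 0.551
```

```bash
python3 go.py 517.2 354.4 165 164.8
python3 - <<'E'
from h import *
snap('scene','s19',(270,90,430,210),5)
E
```

```text
t 68.3 tcp [593.2 135.  177.7] yaw 164.9 open mm 51.2 F [ 0.5 -0.5 -3.3] Tq [ 0.03 -0.16 -0.02] j [ 0.33  0.71 -1.03  1.88  0.74  0.99  0.27]
shift [130.5 192.   12.5] turn [0.001 0.003 0.002] rows>= 4.0
```

View pics/s19.png

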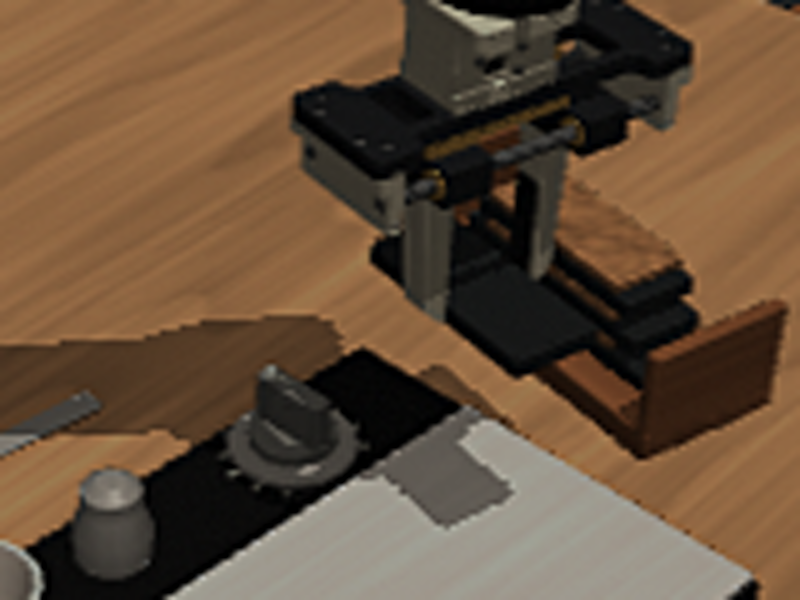

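D is held level, and its bottom will be about 174 mm up, clear of the 80 mm stack. Moving to the carrier.

>>> step_arm(
  moves=[
    {"dx":12,"dy":17,"dz":0,"ax":0,"ay":0,"az":0},
    {"dx":24,"dy":35,"dz":0,"ax":0,"ay":0,"az":0},
    {"dx":24,"dy":35,"dz":0,"ax":0,"ay":0,"az":0},
    {"dx":24,"dy":35,"dz":0,"ax":0,"ay":0,"az":0},
    {"dx":24,"dy":35,"dz":0,"ax":0,"ay":0,"az":0},
  ],
)

```text
time: 68.97
tcp_pos: [0.5273, 0.3165, 0.1741]
tool_rot: [-0.001, 0.13, 0.991, -0.0]
force: [0.7, 0.8, -2.5]
opening: 0.556
```

>>> step_arm(
  moves=[
    {"dx":22,"dy":35,"dz":0,"ax":0,"ay":0,"az":0},
    {"dx":0,"dy":0,"dz":20,"ax":0,"ay":0,"az":0},
    {"dx":0,"dy":0,"dz":35,"ax":0,"ay":0,"az":0},
    {"dx":0,"dy":0,"dz":15,"ax":0,"ay":0,"az":0},
    {"dx":0,"dy":0,"dz":0,"ax":0,"ay":0,"az":0},
  ],
)

```text
time: 69.6
tcp_pos: [0.5164, 0.3533, 0.1038]
tool_rot: [-0.001, 0.131, 0.991, -0.001]
force: [-0.3, 0.6, -2.5]
opening: 0.553
```

>>> step_arm(
  moves=[
    {"dx":0,"dy":0,"dz":0,"ax":0,"ay":0,"az":0},
    {"dx":0,"dy":0,"dz":0,"ax":0,"ay":0,"az":0},
  ],
)

```text
time: 69.85
tcp_pos: [0.5176, 0.3542, 0.1063]
tool_rot: [0.001, 0.132, 0.991, 0.001]
force: [-0.3, -0.2, -2.4]
opening: 0.548
```

```bash
python3 go.py 516.8 354.3 83.6 164.8
python3 - <<'E'
from h import *
snap('scene','s20',(320,80,480,200),5)
E
```

```text
t 69.85 tcp [517.6 354.2 106.3] yaw 164.9 open mm 50.9 F [-0.3 -0.2 -2.4] Tq [ 0.04 -0.16  0.02] j [-0.12  0.8  -0.93  1.89  0.82  0.9  -0.15]
shift [ 0.8 -0.2 22.7] turn [0.001 0.001 0.001] rows>= 1.0
```

View pics/s20.png

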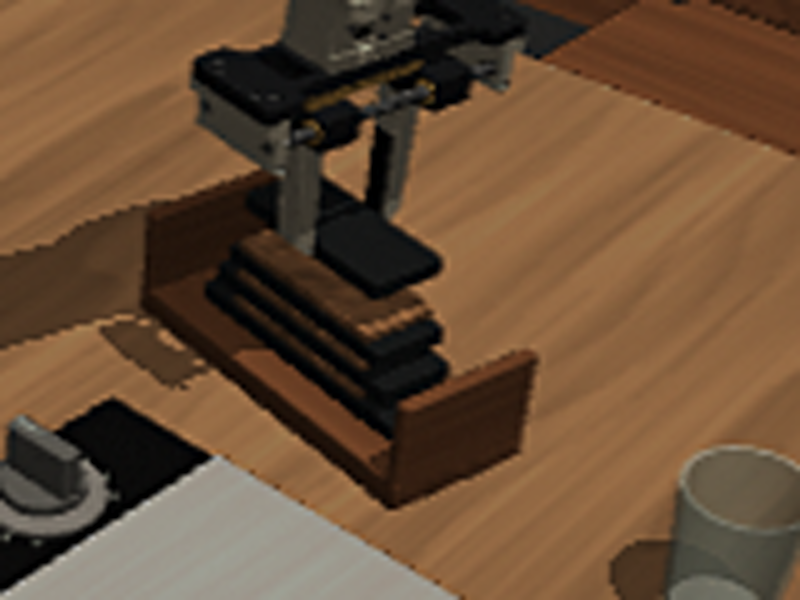

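D is aligned above the top mat. I'll lower it.

>>> step_arm(
  moves=[
    {"dx":0.5,"dy":0,"dz":12,"ax":0,"ay":0,"az":0},
    {"dx":0,"dy":0,"dz":7,"ax":0,"ay":0,"az":0},
    {"dx":0,"dy":0,"dz":1.5,"ax":0,"ay":0,"az":0},
    {"dx":0,"dy":0,"dz":0,"ax":0,"ay":0,"az":0},
    {"dx":0,"dy":0,"dz":0,"ax":0,"ay":0,"az":0},
  ],
)

```text
time: 70.53
tcp_pos: [0.5167, 0.3542, 0.085]
tool_rot: [0.0, 0.131, 0.991, 0.0]
force: [0.2, 0.2, -2.3]
opening: 0.555
```

```bash
python3 go.py 516.8 354.3 83.6 164.8
```

```text
t 70.53 tcp [516.7 354.2  85. ] yaw 164.9 open mm 51.6 F [ 0.2  0.2 -2.3] Tq [ 0.07 -0.18  0.  ] j [-0.13  0.82 -0.91  1.9   0.85  0.87 -0.18]
shift [-0.1  0.1  1.4] turn [0.    0.    0.002] rows>= 1.0
```

>>> step_arm(
  moves=[
    {"dx":0,"dy":0,"dz":1.6,"ax":0,"ay":0,"az":0},
    {"dx":0,"dy":0,"dz":0,"ax":0,"ay":0,"az":0},
    {"dx":0,"dy":0,"dz":0,"ax":0,"ay":0,"az":0},
  ],
)

```text
time: 70.9
tcp_pos: [0.5168, 0.3542, 0.0836]
tool_rot: [0.0, 0.132, 0.991, 0.0]
force: [-1.4, -0.1, 2.7]
opening: 0.554
```

>>> step_arm(
  moves=[
    {"dx":0,"dy":0,"dz":0,"ax":0,"ay":0,"az":0},
    {"dx":0,"dy":0,"dz":0,"ax":0,"ay":0,"az":0},
    {"dx":0,"dy":0,"dz":0,"ax":0,"ay":0,"az":0},
  ],
  hand=78,
)

```text
time: 71.28
tcp_pos: [0.5167, 0.3541, 0.0831]
tool_rot: [-0.0, 0.132, 0.991, -0.0]
force: [0.2, 0.1, -0.3]
opening: 0.772
```

>>> step_arm(
  moves=[
    {"dx":0,"dy":0,"dz":-15,"ax":0,"ay":0,"az":0},
    {"dx":0,"dy":0,"dz":-35,"ax":0,"ay":0,"az":0},
    {"dx":0,"dy":0,"dz":-40,"ax":0,"ay":0,"az":0},
    {"dx":0,"dy":0,"dz":-25,"ax":0,"ay":0,"az":0},
    {"dx":-24,"dy":-48,"dz":0,"ax":0,"ay":0,"az":0},
  ],
)

```text
time: 71.9
tcp_pos: [0.5267, 0.3061, 0.2022]
tool_rot: [0.001, 0.129, 0.992, 0.003]
force: [1.3, -0.4, 0.3]
opening: 0.778
```

>>> step_arm(
  moves=[
    {"dx":-24,"dy":-48,"dz":0,"ax":0,"ay":0,"az":0},
    {"dx":-24,"dy":-48,"dz":0,"ax":0,"ay":0,"az":0},
    {"dx":-24,"dy":-48,"dz":0,"ax":0,"ay":0,"az":0},
    {"dx":-24,"dy":-48,"dz":0,"ax":0,"ay":0,"az":0},
    {"dx":-24,"dy":-48,"dz":0,"ax":0,"ay":0,"az":0},
  ],
)

```text
time: 72.53
tcp_pos: [0.5809, 0.0369, 0.1993]
tool_rot: [0.0, 0.131, 0.991, 0.0]
force: [-0.2, -0.2, -0.4]
opening: 0.78
```

>>> step_arm(
  moves=[
    {"dx":-24,"dy":-48,"dz":0,"ax":0,"ay":0,"az":0},
    {"dx":-24,"dy":-48,"dz":0,"ax":0,"ay":0,"az":0},
    {"dx":-24,"dy":-48,"dz":0,"ax":0,"ay":0,"az":0},
    {"dx":-24,"dy":-48,"dz":0,"ax":0,"ay":0,"az":0},
    {"dx":0,"dy":0,"dz":0,"ax":0,"ay":0,"az":0},
  ],
)

```text
time: 73.15
tcp_pos: [0.6233, -0.1773, 0.1981]
tool_rot: [-0.0, 0.135, 0.991, -0.001]
force: [-0.0, -0.1, -0.2]
opening: 0.778
```

```bash
cat > fin.py <<'E'
from meas import *
from dial import bar
im,d=snap('top','t21',(125,120,390,260),3)
snap('scene','s21',(320,80,480,200),5)
bar(d)
p=CP('top');R,t=p['R'],p['t']
v,u=np.mgrid[0:400,0:640]
W=(np.stack([(u-p['cx'])/p['fx']*d,(v-p['cy'])/p['fy']*d,d],-1)-t)@R
m=np.zeros(d.shape,bool);m[172:248,140:190]=1
mm=m&(W[...,2]>.087)&(W[...,2]<.1)
print('top z',W[mm][:,2].mean())
for r in rects(im,mm,.092,amin=100): print('D',r)
E
python3 fin.py
```

```text
bar [492.1 116. ] [47.7 14.4] -3.5568618774414062 -3.2045462
top z 0.09324590717367197
D (array([519. , 353.3]), array([518.9, 353.6], dtype=float32), array([119.9,  53.6]), -15.2, (np.float64(160.0), np.float64(206.0)))
```

View pics/t21.png

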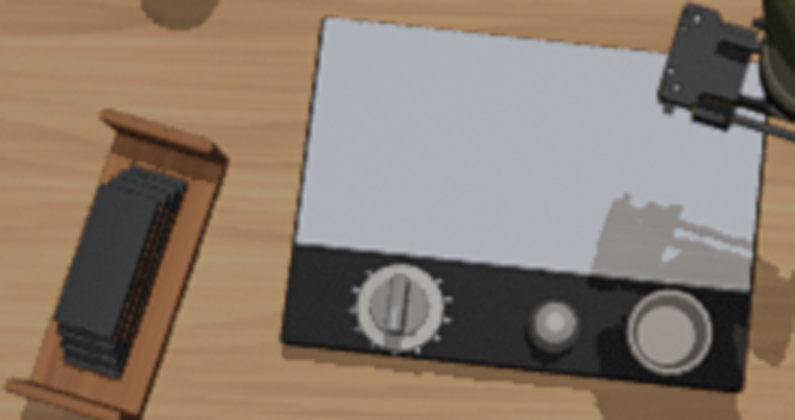

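View pics/s21.png

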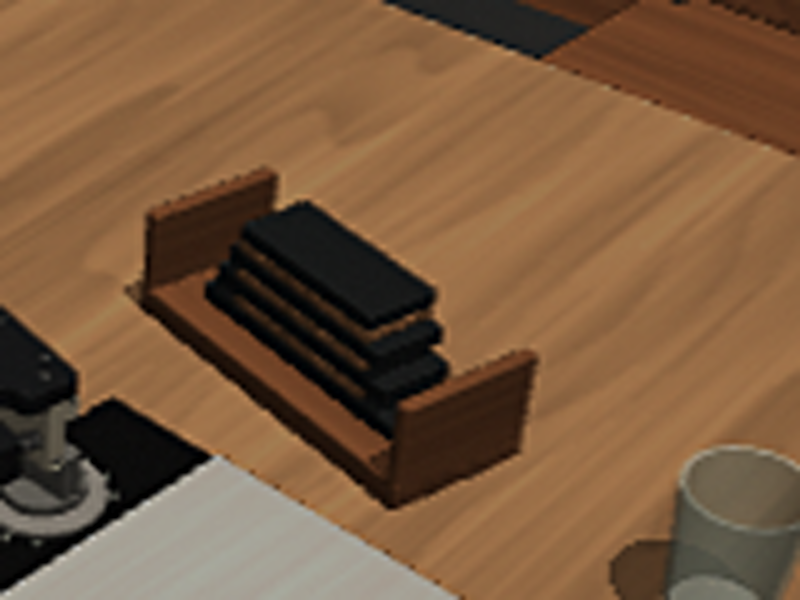

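All checks hold, so I'm handing in.

```bash
python3 -c "
from h import *
print(robot.sign_off()); print(robot.sense()['time'])"
```

```text
the job is handed in; nothing more can be done
None
the job is handed in; nothing more can be done
```

I switched the dial off first, then cleared all four boards onto the carrier and handed the job in at about 73 s.

- **Dial:** I turned it anticlockwise to the stop, which showed as a torque jump to about 0.7 N m. Its mark points along the plate's -x. The last bar angle read -3.2° to -3.6° against the plate's -4.3°, so about 1° (0.02 rad) from off by camera, within measuring error.
- **Stack:** From the bottom it is board_a, mat, board_b, mat, board_c, mat, board_d. All three mats were needed, so none is left on the tray.
- **Board D:** It was knocked about 45 mm towards the dial partway through. I measured it again before picking it up.
- **Last checks:** Board D lies within about 2 mm of the carrier centre at -15.2°, matching the carrier, with its top at 93 mm (92 mm expected). The lower boards and mats looked centred and in line in both views. The ramekin and salt cellar showed no visible movement in the pictures, and the gripper was clear of everything.
- **Not confirmed:** Three automatic readings of the lower pieces came out wrong because a neighbouring board was in the outline, so those were checked by eye. No check failed, and I saw no grip slip.

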